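Hook the stakes dish home

TASK

Pick up the wooden-handled hook, reach its bent tip down inside the tin dish that holds the two brass coins, and by its near wall drag the dish along the table into the pine V-stop until it sits fully home against both boards. Snug it there with a firm steady pull of about 12 N for a second (well over 6 N, never more than 25 N), then lift the hook out and lay it back on its wooden rest as it was. Only the hook may touch the dish, the dish stays flat on the table with both coins in it, and nothing else on the table is disturbed.

Things in the scene. Friction and masses are not known exactly. Their poses are not given: they have to be found in the camera images.
- dish: round tin ashtray serving as stakes dish, bare steel, outer diameter 110, height 30, straight upright wall 4 thick, floor 4 thick (inner diameter 102), 220 g or so; loose on the table on the far side. Origin: centre of its underside; z up
- coin0: heavy brass coin, diameter 32, 4 thick, loose, lying flat in the dish (its top is 8 above the table). Origin: centre of its underside
- coin1: second brass coin, the same as the first
- stop: adjustable pine V-stop: boards 66 long, 16 thick, 24 high, V opening along +x, each inner face 55 from the seat (dish's centre when home), normal 30 degrees off x. Boards slide in x on the fixed foot, screwed tight (hold 80 N) up to 12 either way, not measured: feel for them, pulling along -x. Origin: on the table, the seat at mid setting. V and foot reach 142 behind; hook and handle pass over
- hook_grip (a point): centre of the handle of the hook tool: dark wood block 90 long (x), 28 wide (y), 30 high (z), lying on its rest. Its +x axis points to the hook. 160 g in all, centre of mass within 10 of this point. Grasp across y, fingers from above, firmly
- hook_tip (a point): lower end of the hook: a steel rod 8 thick runs from the handle's front along +x, 3 above the level of the handle's centre, then bends straight down 115 ahead of the handle's centre and ends at this point, 39 below the level of the handle's centre, on the centre line of the down-turned part
- rest: wooden hook rest fixed to the table: a pine ridge 70 long (x), 24 wide (y), its top 32 above the table, on a foot plate 100 x 70 x 6. The handle lies lengthwise on the ridge, centred, its hook overhanging at +x. Origin: on the table under the ridge's centre
- mug: chipped cream enamel mug, diameter 80, height 82, bystander. Origin: centre of its underside
- glass: tall frosted beer glass, diameter 72, height 155, bystander. Origin: centre of its underside
- bottle: brown glass bottle, diameter 62, height 210, bystander. Origin: centre of its underside
- cards: pack of cards, 92 x 64 x 22, bystander. Origin: centre of its underside
- coasters: stack of round cork coasters, diameter 94, height 20, bystander. Origin: centre of its underside

How it is judged:
By the outcome, as a careful person would: the job done as asked, in the order asked, and still so for the second after the job is handed in, with the robot touching nothing.
It also fails if it takes over 67 s, if anything falls off the work surface, if the arm or the gripper's body presses on something with over 40 N, if the wrist force passes 120 N, or if a joint passes its speed limit or range.

ROBOT

A 7-joint arm with a two-finger parallel gripper is mounted at the origin on the work surface. World frame = base frame: x ahead of the robot, y to its left, z up, the work surface at z = 0. Lengths are in m, angles in rad, forces in N, time in s.
With the tool pointing down it reaches from about 0.425 to 0.875 m from the base axis. Payload 4.7 kg.
Tool frame: the origin (TCP) lies at the centre of the arm's flange, where the gripper is bolted on; the fingertips stand 182 mm ahead of it and the grasp point (between the pads) lies 164 mm ahead of it; x points along the fingers, y is the direction in which the jaws open and shut, and the axes are right-handed (so a half turn about x gives the same grasp; the last joint's range is limited). The gripper opens to 87 mm and grips with 3 to 60 N. Pads are 19 mm wide; open, the fingers measure 117 mm over their backs; the gripper's body (75 mm by 190 mm) begins 51 mm behind the grasp point.
Start: joints at [-1.305, 0.321, -0.07, 1.45, 0.023, 1.371, -0.057], TCP at [0.162, 0.63, 0.405] pointing down, gripper open.
Joint ranges: [-2.86, 2.86], [-0.3, 2.09], [-1.38, 1.24], [0.06, 2.45], [-1.56, 4.7], [0.09, 2.05], [-2.69, 2.69]. Speed limits (rad/s): [2.57, 2.57, 3.14, 3.14, 3.14, 3.14, 3.14].

INTERFACE

Orientations are given as a rotation vector (axis times angle).
In Python, from bench import ctrl gives the robot as it stands.
- The arm moves only by the shell command python3 -m crank 'ROWS' [FORCE]. ROWS is JSON, one flat list of numbers, 7 for each row, row after row: the shift along the tool's x, y, z in mm, then the turn, a rotation vector about the tool's x, y, z in rad, then the finger opening in mm, from 0 to 87. A call has exactly 5 rows; each row shifts and turns the commanded pose from where the row before left it, along the tool's axes as they then stand; what a row does not reach is not made up. A row lasts 1/8 s, in which the tool goes at most 62.5 mm and 10.7 degrees, less where a joint would pass 70% of its speed; a pose out of reach is approached as far as the arm can. A call with a gripper value outside its range is refused whole. The fingers move at their own pace and stop on an object; FORCE is the grip in N (left out, the last holds). Time passes only in rows, so rows that do not move let the fingers close, or fill a call up. It gives the time, the measured TCP pose, the force and the opening at its end, in the units of the state.
- ctrl.get_state(): the state, without advancing time (a new reading comes with each control period).
- ctrl.get_image(name): name is "scene" or "top"; returns the picture (480x640x3 uint8, red, green, blue); there is no depth.
- ctrl.camera_params(name): a dict with "K" (3x3 intrinsics, pixels), "k1" (the pictures are not rectified: a ray, as slopes to the right and down, at radius r is drawn at 1 + k1 r^2 times it, then the intrinsics apply), "world_to_cam" (4x4, takes a point from world to camera coordinates). Camera axes: x right, y down, z forward; pixel columns grow to the right and rows downward; lengths in m; the calibration is good to about 2 mm. A picture is of the moment at which its call begins. camera_params takes no time and is no camera call.
- ctrl.close_job(): hands the job in, once; it reports no verdict.
Trained networks look in the newest picture that a camera, given by its name, has taken for a name from the list of things; names that differ only in an ending like _2 or _b are one class to them, and where a whole thing is asked for, a point or a joint stands for the part that bears it (a point fixed in the world has none). Each returns a list of dicts, best first, with "confidence" (0 to 1); they miss things now and then, are a little off and sometimes report something else, mostly with a low value. They report only what shows in the picture. A call takes as long as a camera call.
- ctrl.regions_of(camera, target): "region" (480x640 bool, what is visible of it) and "at" ([column, row] in pixels, amid what is visible of it).
- ctrl.mark_of(camera, target): "at" ([column, row] in pixels: a listed point, or the origin of a listed thing).
The state is a dict: "time": time; "joint_positions": joint angles; "qd": joint speeds; "joint_torque": joint torques, N m; "position": TCP position; "tool_rot": TCP orientation; "ft_force": force on the tool from outside, world axes, zero at the start; "torque": the same for the moment, N m; "grip_width": opening from 0.0 (shut) to 1.0 (fully open).
Only numpy, scipy, OpenCV 4.12 (cv2) and the standard library are available. Lean on these libraries where they do the work, as an engineer would, in place of code of your own. Each camera call takes 0.05 s, during which the arm holds its last target.

## Working session

There is one attempt and no reset: what is moved stays moved. The work goes in short steps, Python scripts to look and compute and a shell command to move; the robot and the scene stay as the last step left them, time stands still between calls to the robot, and variables do not carry over. Pictures are saved under pics/ and viewed, and the job is handed in when it is done.

```bash
ls; mkdir -p pics; python3 - <<'E'
from bench import ctrl
import cv2
s=ctrl.get_state()
for k,v in s.items(): print(k,v)
for n in ("scene","top"):
    im=ctrl.get_image(n); cv2.imwrite(f"pics/{n}0.png",im[:,:,::-1])
    print(n,ctrl.camera_params(n))
E
```

```text
pics
time 0.0
joint_positions [-1.3048877   0.32179618 -0.07005995  1.45168112  0.02261155  1.37076036
 -0.05688516]
qd [ 0.00054183 -0.00018179 -0.00113792  0.00057732 -0.00058626 -0.00062313
 -0.00066793]
joint_torque [-7.99291070e-05 -4.91314030e+01 -4.03922265e-01 -3.12512076e+01
 -6.39229151e-02  4.41275525e-02  1.57086552e-04]
position [0.16194675 0.62929078 0.40367533]
tool_rot [ 0.19619971  1.561861   -0.19911973]
ft_force [ 0.8065967   1.1843225  -0.22419848]
torque [-0.05141234 -0.00127758  0.00291406]
grip_width 1.0026242992344943
scene {'K': array([[464.92978408,   0.        , 314.01403739],
       [  0.        , 464.92978408, 243.74672279],
       [  0.        ,   0.        ,   1.        ]]), 'k1': -0.08242766898707661, 'world_to_cam': array([[-0.32958494,  0.94412384,  0.00198513,  0.22809788],
       [ 0.60109235,  0.21145629, -0.77069724, -0.31572887],
       [-0.7280534 , -0.25281696, -0.63719842,  1.5040799 ],
       [ 0.        ,  0.        ,  0.        ,  1.        ]])}
top {'K': array([[548.69607036,   0.        , 319.67149902],
       [  0.        , 548.69607036, 245.96112715],
       [  0.        ,   0.        ,   1.        ]]), 'k1': 0.026694496009251938, 'world_to_cam': array([[-0.03064845, -0.99952791,  0.00215334, -0.0147929 ],
       [-0.98794803,  0.02996622, -0.15185756,  0.62043889],
       [ 0.15172134, -0.00678159, -0.98840004,  1.15620462],
       [ 0.        ,  0.        ,  0.        ,  1.        ]])}
```

View pics/scene0.png

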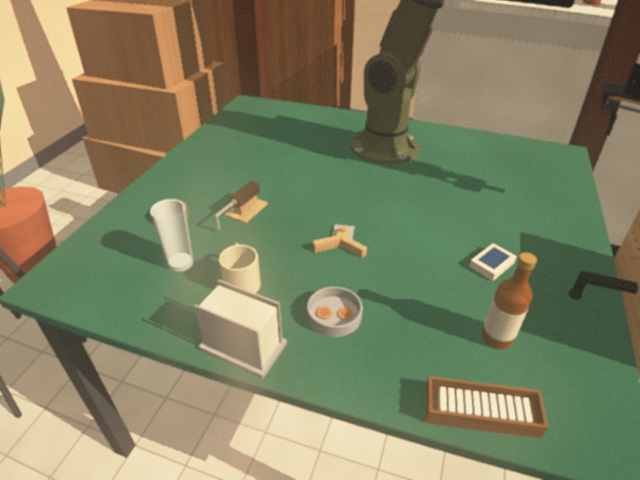

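View pics/top0.png

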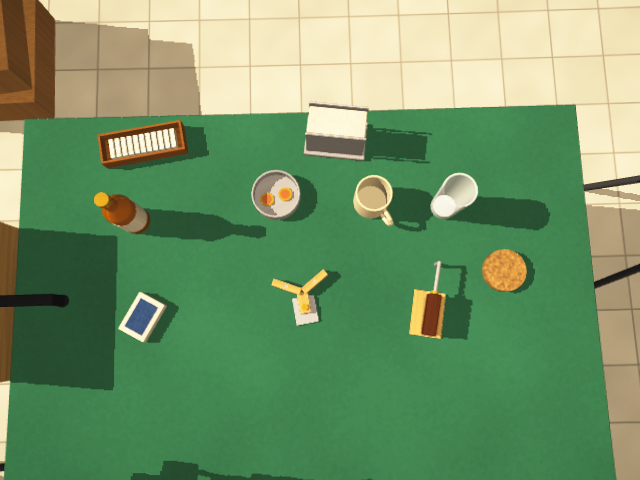

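```bash
cat > h.py <<'E'
from bench import ctrl
import numpy as np, cv2
from scipy.spatial.transform import Rotation as R
def ray(n,px):
    c=ctrl.camera_params(n);K=c["K"];k1=c["k1"];T=c["world_to_cam"]
    d=np.array([(px[0]-K[0,2])/K[0,0],(px[1]-K[1,2])/K[1,1]]);u=d.copy()
    for _ in range(30): u=d/(1+k1*(u@u))
    Rm=T[:3,:3];o=-Rm.T@T[:3,3];v=Rm.T@np.array([u[0],u[1],1]);return o,v
def atz(n,px,z):
    o,v=ray(n,px);return o+v*(z-o[2])/v[2]
def proj(n,p):
    c=ctrl.camera_params(n);K=c["K"];T=c["world_to_cam"]
    q=T[:3,:3]@np.asarray(p)+T[:3,3];u=q[:2]/q[2];u=u*(1+c["k1"]*(u@u));return K[:2,:2]@u+K[:2,2]
E
python3 - <<'E'
from h import *
zs=dict(dish=0,coin0=.004,coin1=.004,stop=0,hook_grip=.047,hook_tip=.008,rest=0,mug=0,glass=0,bottle=0,cards=0,coasters=0)
for t,z in zs.items():
    for n in ("top","scene"):
        r=ctrl.mark_of(n,t)
        print(t,n,[(np.round(q["at"],1).tolist(),round(q["confidence"],2),np.round(atz(n,q["at"],z)[:2],4).tolist()) for q in r[:3]])
print(ctrl.get_state()["time"])
E
```

```text
dish top []
dish scene [([332.6, 313.0], 0.87, [0.741, 0.0574])]
coin0 top [([285.6, 195.7], 0.69, [0.7459, 0.0409]), ([268.0, 199.1], 0.51, [0.7391, 0.0816])]
coin0 scene [([348.4, 314.0], 0.71, [0.7364, 0.0895]), ([242.6, 289.2], 0.71, [0.7438, -0.1445]), ([324.2, 314.0], 0.42, [0.7527, 0.0431])]
coin1 top [([285.6, 195.7], 0.69, [0.7459, 0.0409]), ([268.0, 199.1], 0.51, [0.7391, 0.0816])]
coin1 scene [([348.4, 314.0], 0.71, [0.7364, 0.0895]), ([242.6, 289.2], 0.71, [0.7438, -0.1445]), ([324.2, 314.0], 0.42, [0.7527, 0.0431])]
stop top []
stop scene []
hook_grip top [([430.7, 312.3], 0.74, [0.4681, -0.2681])]
hook_grip scene [([245.5, 194.2], 0.57, [0.4658, -0.2673])]
hook_tip top [([436.9, 261.6], 0.76, [0.5821, -0.2971])]
hook_tip scene [([218.8, 231.3], 0.95, [0.5852, -0.2867])]
rest top [([423.4, 312.6], 0.97, [0.4692, -0.2614])]
rest scene [([247.2, 206.6], 0.73, [0.4556, -0.2719])]
mug top [([367.0, 201.1], 0.8, [0.7284, -0.1465])]
mug scene [([241.6, 288.0], 0.97, [0.7377, -0.1503]), ([243.7, 195.6], 0.15, [0.4108, -0.3041])]
glass top [([442.4, 206.7], 0.59, [0.7099, -0.3195])]
glass scene [([178.7, 265.8], 0.72, [0.7216, -0.3186])]
bottle top [([138.7, 219.6], 0.59, [0.7006, 0.3782])]
bottle scene [([497.3, 336.6], 0.84, [0.6948, 0.3836]), ([243.8, 207.0], 0.54, [0.4603, -0.2797])]
cards top [([142.1, 314.5], 0.85, [0.4845, 0.3664])]
cards scene [([179.5, 262.0], 0.59, [0.7096, -0.324]), ([492.6, 264.4], 0.58, [0.477, 0.3637])]
coasters top [([501.3, 269.8], 0.61, [0.56, -0.4428]), ([268.8, 199.6], 0.21, [0.7388, 0.0801])]
coasters scene []
1.3
```

The scene camera shows the dish at about (333,312) with both coins in it, the hook on its rest at (245,195), the V-stop at (340,240) and the mug at (240,270). In the top camera they are at (276,195), (430,312), (303,293) and (372,197). Next I refine the geometry.

```bash
python3 - <<'E'
from h import *
im=cv2.imread("pics/top0.png")
a=cv2.resize(im[250:340,250:350],None,fx=6,fy=6,interpolation=cv2.INTER_CUBIC)
cv2.imwrite("pics/z_stop.png",a)
b=cv2.resize(im[245:350,395:475],None,fx=5,fy=5,interpolation=cv2.INTER_CUBIC)
cv2.imwrite("pics/z_hook.png",b)
for t in("dish","stop","hook_grip","rest"):
  for n in("top","scene"):
    for q in ctrl.regions_of(n,t)[:2]:
        m=q["region"].astype(np.uint8)
        ys,xs=np.nonzero(m)
        c=max(cv2.findContours(m,0,1)[0],key=len)
        print(t,n,round(q["confidence"],2),q["at"],m.sum(),xs.min(),xs.max(),ys.min(),ys.max())
        if t=="dish":
            P=np.array([atz(n,p[0],.03)[:2] for p in c]);(cx,cy),r=cv2.minEnclosingCircle(P.astype(np.float32)*1000);print("rim",cx,cy,r, cv2.fitEllipse((P*1000).astype(np.float32)))
        np.save(f"m_{t}_{n}.npy",m)
E
```

```text
dish top 0.76 [273.7, 192.4] 1521 252 298 170 218
rim 744.0223999023438 62.89427947998047 56.892032623291016 ((744.5626831054688, 62.25614547729492), (105.29095458984375, 112.09872436523438), 97.45616912841797)
dish scene 0.79 [335.0, 306.9] 1939 308 361 287 336
rim 757.8933715820312 65.89996337890625 66.3078384399414 ((757.6563720703125, 65.29816436767578), (107.70148468017578, 132.2484588623047), 106.42178344726562)
stop top 0.57 [302.1, 296.7] 1117 272 326 270 324
stop scene 0.59 [340.2, 242.0] 853 313 366 224 256
hook_grip top 0.84 [431.2, 310.4] 686 421 440 262 336
hook_grip top 0.16 [370.2, 197.2] 1406 354 391 175 224
hook_grip scene 0.88 [238.6, 199.6] 635 214 259 181 228
rest top 0.81 [415.3, 314.6] 674 409 443 291 337
rest scene 0.95 [245.7, 205.1] 521 226 266 196 221
rest scene 0.61 [338.6, 243.9] 891 313 365 224 257
```

View pics/z_stop.png

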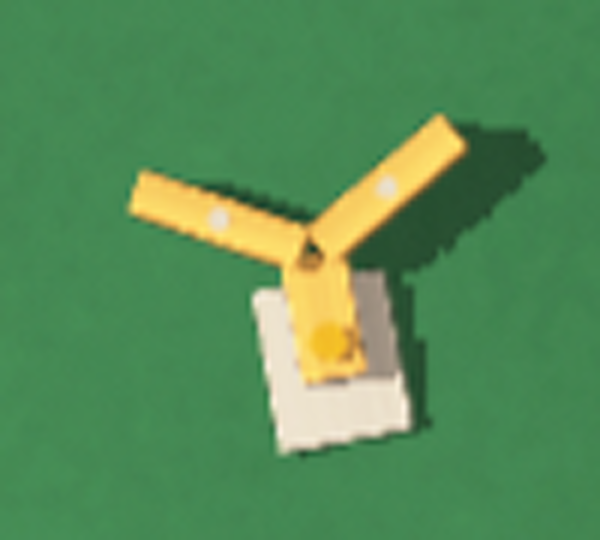

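View pics/z_hook.png

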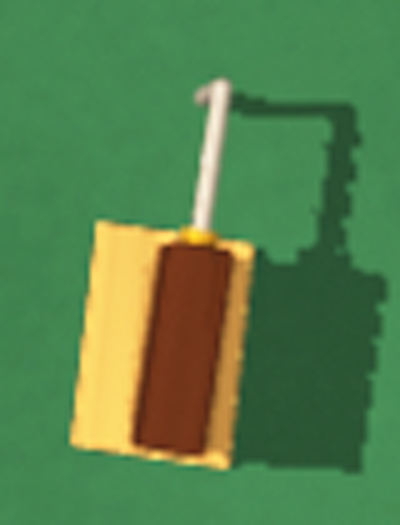

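```bash
python3 - <<'E'
from h import *
def f(u,v,x0,y0,s,z): return atz("top",((u+.5)/s-.5+x0,(v+.5)/s-.5+y0),z)[:2]*1000
S=lambda u,v,z=.024:f(u,v,250,250,6,z)
l1,l2,r1,r2=S(143,170),S(312,222),S(440,113),S(314,226)
dl=l1-l2; dr=r1-r2
print("len",np.linalg.norm(dl),np.linalg.norm(dr))
al=np.arctan2(dl[1],dl[0]);ar=np.arctan2(dr[1],dr[0]);print(np.degrees([al,ar,(al+ar)/2,al-ar]))
yaw=(al+ar)/2
for (p,sg) in ((l1,1),(l2,1),(r1,-1),(r2,-1)): print(p)
# seat: distance 55 from each line, with given yaw: normals at yaw±30
nl=np.array([np.cos(yaw-np.pi/6),np.sin(yaw-np.pi/6)]);nr=np.array([np.cos(yaw+np.pi/6),np.sin(yaw+np.pi/6)])
A=np.array([nl,nr]);b=[55+nl@((l1+l2)/2),55+nr@((r1+r2)/2)]
print("seat",np.linalg.solve(A,b))
F=[S(u,v,.006) for u,v in((252,293),(282,453),(411,428),(385,272))];print("foot",F)
H=[f(u,v,395,245,5,.062) for u,v in((158,245),(233,252),(135,443),(207,455))];print("handle",H,np.mean(H,0))
d=(H[0]+H[1]-H[2]-H[3])/2;print(d,np.linalg.norm(d),np.degrees(np.arctan2(d[1],d[0])))
t=f(222,82,395,245,5,.054);g=f(203,228,395,245,5,.054);print("rod",t,g,np.degrees(np.arctan2(*(t-g)[::-1])), "tipdir",np.degrees(np.arctan2(*(t-np.mean(H,0))[::-1])),np.linalg.norm(t-np.mean(H,0)))
for q in ctrl.mark_of("top","dish")+ctrl.mark_of("top","stop"): print(q["at"],atz("top",q["at"],0))
s=ctrl.get_state();print(s["time"],R.from_rotvec(s["tool_rot"]).as_matrix())
E
```

```text
len 65.38672124838908 62.53989375292201
[ 71.15879333 -49.73696396  10.71091468 120.89575729]
[554.79260204  70.78311705]
[533.67619355   8.8999965 ]
[572.59965593 -39.52211403]
[532.18027176   8.20116848]
seat [595.1861478   18.92796551]
foot [array([509.34161532,  32.43315703]), array([450.04275173,  22.6749777 ]), array([457.72386066, -25.29130676]), array([515.62648578, -17.33493836])]
handle [array([ 507.63271144, -257.93562813]), array([ 503.70882106, -289.71230571]), array([ 424.55955353, -243.11443676]), array([ 418.69011924, -273.14693488])] [ 463.64780132 -265.97732637]
[ 84.04592986 -15.6932811 ] 85.49852278456821 -10.576624544761481
rod [ 577.82442729 -291.5279054 ] [ 514.83598812 -279.29826986] -10.987661136674404 tipdir -12.613897377517995 117.00057268317822
1.8 [[ 5.02721720e-05  2.49105015e-01  9.68476478e-01]
 [ 7.23368768e-05  9.68476476e-01 -2.49105018e-01]
 [-9.99999996e-01  8.25796140e-05  3.06679373e-05]]
```

```bash
python3 -m crank '[0,-32,41,0,0,0,87, 0,-32,41,0,0,0,87, 0,-32,41,0,0,0,87, 0,-32,41,0,0,0,87, 0,-32,41,0,0,0,87]' 60
python3 -m crank '[0,-32,42,0,0,0,87, 0,-32,42,0,0,0,87, 0,-32,42,0,0,0,87, 0,-45,25,0,0,0,87, 0,-45,25,0,0,0,87]'
```

```text
time: 2.42
position: [0.3215, 0.422, 0.405]
tool_rot: [0.198, 1.561, -0.197]
ft_force: [0.1, 1.4, 0.5]
grip_width: 0.999
time: 3.05
position: [0.4452, 0.1977, 0.4049]
tool_rot: [0.198, 1.561, -0.198]
ft_force: [0.8, 0.8, 0.3]
grip_width: 0.999
```

```bash
python3 -m crank '[0,-44.5,13.6,0,0,0,87, 0,-44.5,13.6,0,0,0,87, 0,-44.5,13.6,0,0,0,87, 0,-44.5,13.6,0,0,0,87, 0,-44.5,13.6,0,0,0,87]'
python3 -m crank '[10,-44.5,13.6,0,0,0,87, 20,-44.5,13.6,0,0,0,87, 20,-44.5,13.6,0,0,0,87, 20,-44.5,13.6,-0.03,0,0,87, 20,-44.5,13.6,-0.03,0,0,87]'
python3 - <<'E'
from h import *
cv2.imwrite("pics/top1.png",ctrl.get_image("top")[:,:,::-1]);cv2.imwrite("pics/scene1.png",ctrl.get_image("scene")[:,:,::-1])
s=ctrl.get_state();print(s["position"],R.from_rotvec(s["tool_rot"]).as_matrix(),s["joint_positions"])
M=R.from_rotvec(s["tool_rot"]).as_matrix()
print(M.T@(np.array([.466,-.267,.2125])-s["position"])*1000)
E
```

```text
time: 3.68
position: [0.455, -0.0346, 0.4051]
tool_rot: [0.198, 1.561, -0.197]
ft_force: [1.1, 0.0, -0.5]
grip_width: 1.002
time: 4.3
position: [0.4671, -0.2665, 0.3146]
tool_rot: [0.15, 1.564, -0.149]
ft_force: [1.1, 0.5, 0.0]
grip_width: 0.999
[ 0.46514148 -0.26982413  0.3129493 ] [[-0.00425917  0.19746654  0.98030038]
 [-0.00389677  0.98029855 -0.1974831 ]
 [-0.99998334 -0.00466111 -0.00340577]] [-0.30271145  0.19442159  0.86535406  1.87173979 -0.15582119  1.14903337
  1.98970467]
[100.43296076   3.40622638   0.62599909]
```

View pics/scene1.png

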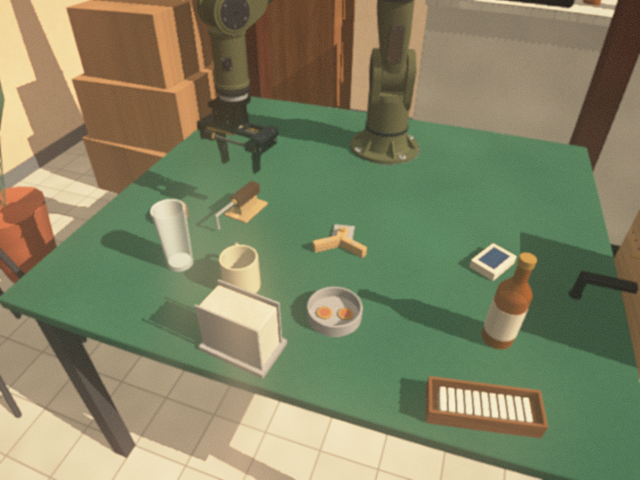

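```bash
python3 -m crank '[25,1.5,0,0,0,0,87, 25,1.5,0,0,0,0,87, 25,0,0,0,0,0,87, 20,0,0,0,0,0,87, 0,0,0,0,0,0,87]'
python3 - <<'E'
from h import *
cv2.imwrite("pics/scene2.png",cv2.resize(ctrl.get_image("scene")[130:280,150:350,::-1],None,fx=4,fy=4))
a=ctrl.get_image("top")
cv2.imwrite("pics/top2.png",cv2.resize(a[230:380,350:550,::-1],None,fx=4,fy=4))
s=ctrl.get_state();M=R.from_rotvec(s["tool_rot"]).as_matrix()
print(s["position"],s["ft_force"],M.T@(np.array([.466,-.267,.2125])-s["position"])*1000,np.degrees(np.arctan2(M[1,2],M[0,2])),M)
E
```

```text
time: 5.03
position: [0.4672, -0.2616, 0.2186]
tool_rot: [0.151, 1.568, -0.15]
ft_force: [1.3, -0.4, 0.5]
grip_width: 1.004
[ 0.46789127 -0.26241924  0.2203401 ] [-0.77550891  0.607046    0.50453982] [ 7.83970423 -4.8566706  -0.98960456] -10.990009000760965 [[ 7.71519009e-04  1.90637883e-01  9.81660126e-01]
 [-2.31759408e-04  9.81660426e-01 -1.90637759e-01]
 [-9.99999676e-01 -8.04283147e-05  8.01551802e-04]]
```

View pics/scene2.png

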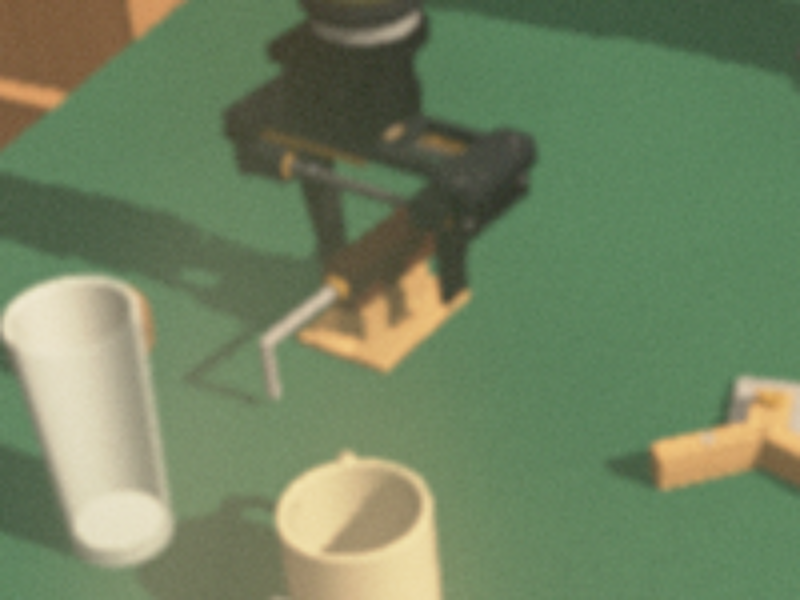

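View pics/top2.png

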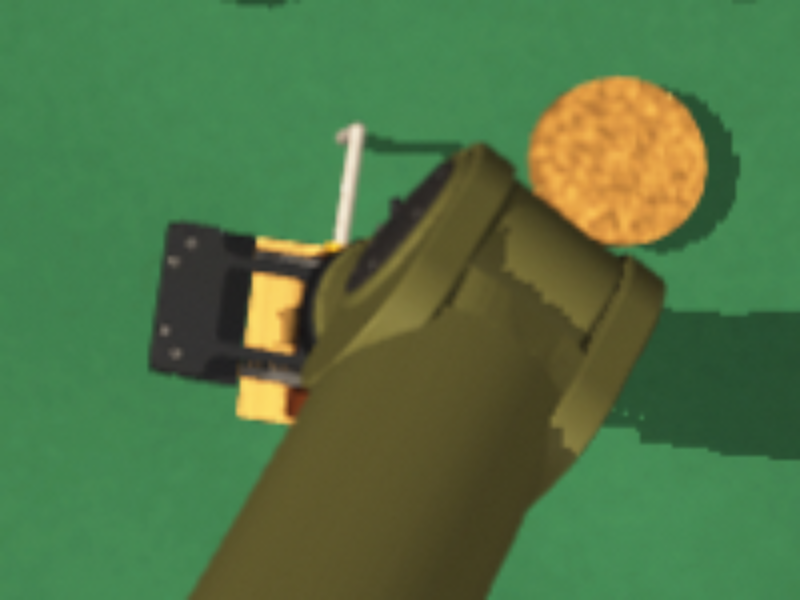

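```bash
python3 -m crank '[7,-5,-1,0,0,0,87, 0,0,0,0,0,0,87, 0,0,0,0,0,0,45, 0,0,0,0,0,0,35, 0,0,0,0,0,0,31]' 60
python3 -m crank '[0,0,0,0,0,0,24, 0,0,0,0,0,0,10, 0,0,0,0,0,0,10, 0,0,0,0,0,0,10, 0,0,0,0,0,0,10]' 60
python3 - <<'E'
from h import *
s=ctrl.get_state();M=R.from_rotvec(s["tool_rot"]).as_matrix()
print(s["position"],s["grip_width"]*87,s["ft_force"],np.degrees(np.arctan2(M[1,2],M[0,2])),M)
E
```

```text
time: 5.75
position: [0.4657, -0.267, 0.2129]
tool_rot: [0.151, 1.565, -0.15]
ft_force: [0.6, -1.3, 0.6]
grip_width: 0.743
time: 6.38
position: [0.4653, -0.268, 0.2128]
tool_rot: [0.15, 1.565, -0.153]
ft_force: [0.1, -3.5, -2.3]
grip_width: 0.316
[ 0.46534724 -0.26797575  0.21278792] 27.50873273268712 [ 0.09406814 -3.49916006 -2.34053675] -11.030211115114932 [[ 1.38605236e-04  1.91327077e-01  9.81526327e-01]
 [-1.76005879e-03  9.81524863e-01 -1.91326543e-01]
 [-9.99998441e-01 -1.70102518e-03  4.72791390e-04]]
```

```bash
python3 -m crank '[-5,0,0,0,0,0,10, -15,0,0,0,0,0,10, -25,0,0,0,0,0,10, -25,0,0,0,0,0,10, -10,0,0,0,0,0,10]' 60
python3 - <<'E'
from h import *
a=ctrl.get_image("scene");cv2.imwrite("pics/scene3.png",cv2.resize(a[130:280,150:350,::-1],None,fx=4,fy=4))
b=ctrl.get_image("top");cv2.imwrite("pics/top3.png",cv2.resize(b[230:380,350:550,::-1],None,fx=4,fy=4))
s=ctrl.get_state();M=R.from_rotvec(s["tool_rot"]).as_matrix()
print(s["position"],s["grip_width"]*87,s["ft_force"],s["torque"],np.degrees(np.arctan2(M[1,2],M[0,2])))
g=s["position"]+M[:,0]*.1655
tip=g+M[:,2]*.115+M[:,0]*.039
print("exp tip",tip,proj("top",tip),proj("scene",tip))
for n in("top","scene"):
  for q in ctrl.mark_of(n,"hook_tip")[:1]: print(n,q,atz(n,q["at"],tip[2]))
E
```

```text
time: 7.0
position: [0.4662, -0.2669, 0.2949]
tool_rot: [0.151, 1.562, -0.15]
ft_force: [0.3, -0.9, -1.3]
grip_width: 0.318
[ 0.46610362 -0.26690702  0.2940531 ] 27.90155058033035 [ 0.76247999  0.86447772 -1.7242405 ] [-0.02983433 -0.01394084 -0.00244443] -10.952502163262961
exp tip [ 0.57955098 -0.28867908  0.08984506] [441.29292178 258.10440604] [214.81737782 202.57641655]
top {'at': [439.1, 256.5], 'confidence': 0.64} [ 0.58309387 -0.28428936  0.08984506]
scene {'at': [212.5, 201.3], 'confidence': 0.62} [ 0.57661333 -0.2965422   0.08984506]
```

View pics/scene3.png

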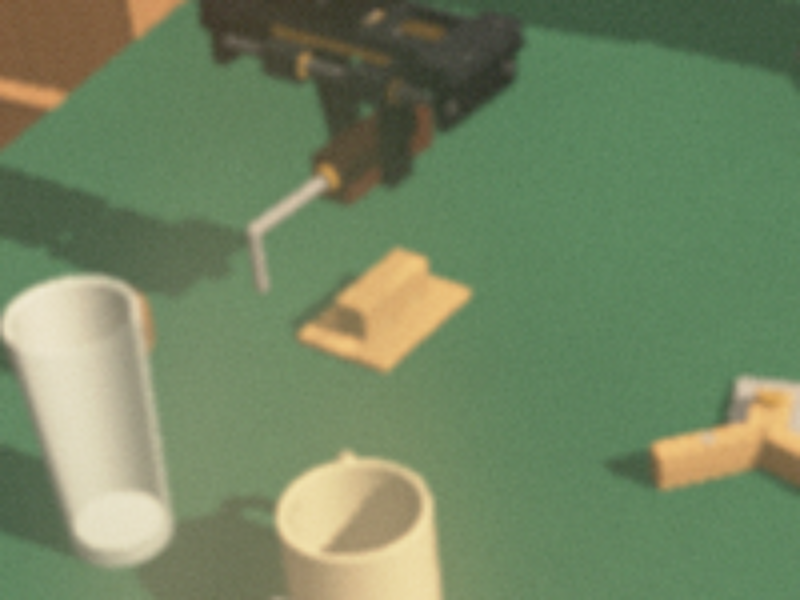

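```bash
python3 -m crank '[0,31,9,-0.04,0,0,10, 0,31,9,-0.04,0,0,10, 0,31,9,-0.04,0,0,10, 0,31,9,-0.04,0,0,10, 0,31,9,-0.04,0,0,10]' 60
python3 -m crank '[0,28,15,-0.04,0,0,10, 0,28,15,-0.04,0,0,10, 0,28,15,-0.04,0,0,10, 0,28,15,-0.04,0,0,10, 0,28,15,-0.04,0,0,10]' 60
python3 -m crank '[0,0,0,0,0,0,10, 0,0,0,0,0,0,10, 0,0,0,0,0,0,10, 0,0,0,0,0,0,10, 0,0,0,0,0,0,10]' 60
python3 - <<'E'
from h import *
a=ctrl.get_image("scene");cv2.imwrite("pics/scene4.png",cv2.resize(a[200:350,230:430,::-1],None,fx=4,fy=4))
b=ctrl.get_image("top");cv2.imwrite("pics/top4.png",cv2.resize(b[150:330,220:420,::-1],None,fx=3.3,fy=3.3))
s=ctrl.get_state();M=R.from_rotvec(s["tool_rot"]).as_matrix()
print(s["position"],s["grip_width"]*87,s["ft_force"],s["torque"],np.degrees(np.arctan2(M[1,2],M[0,2])),M[2])
g=s["position"]+M[:,0]*.1655
tip=g+M[:,2]*.115+M[:,0]*.039
print("exp tip",tip,proj("top",tip),proj("scene",tip))
for n in("top","scene"):
  for q in ctrl.mark_of(n,"hook_tip")[:1]: print(n,q,atz(n,q["at"],tip[2]))
print(M.T@(np.array([.709,.052,.09])-tip)*1000,s["time"])
E
```

```text
time: 7.82
position: [0.5275, -0.1169, 0.2917]
tool_rot: [-0.008, 1.573, 0.008]
ft_force: [-0.1, -0.5, -1.2]
grip_width: 0.315
time: 8.45
position: [0.5905, 0.0296, 0.2927]
tool_rot: [-0.166, 1.564, 0.166]
ft_force: [0.1, 0.3, -1.1]
grip_width: 0.313
time: 9.07
position: [0.5897, 0.027, 0.2929]
tool_rot: [-0.163, 1.564, 0.163]
ft_force: [-0.4, 0.3, -1.1]
grip_width: 0.316
[0.58978542 0.02730651 0.2928557 ] 27.338444167510932 [ 0.16919841 -0.09677655 -1.1533789 ] [ 0.01112134  0.03695787 -0.00822149] 11.905227071377771 [-9.99999974e-01  1.09285318e-04  1.99313210e-04]
exp tip [0.70234706 0.05106053 0.08837863] [278.95822695 206.10285058] [336.65789234 268.47024847]
scene {'at': [337.4, 271.3], 'confidence': 0.69} [0.70974251 0.0548693  0.08837863]
[-1.62008233 -0.4530203   6.70396658] 9.175
```

View pics/scene4.png

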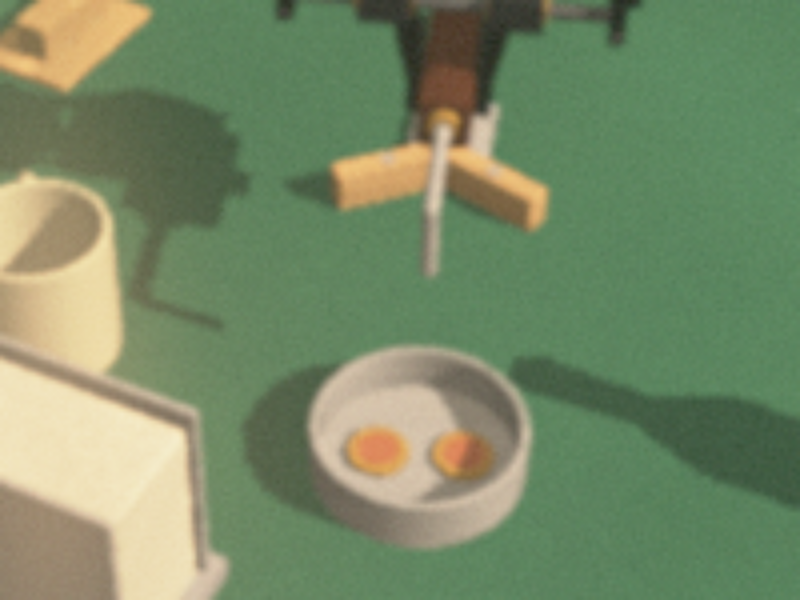

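View pics/top4.png

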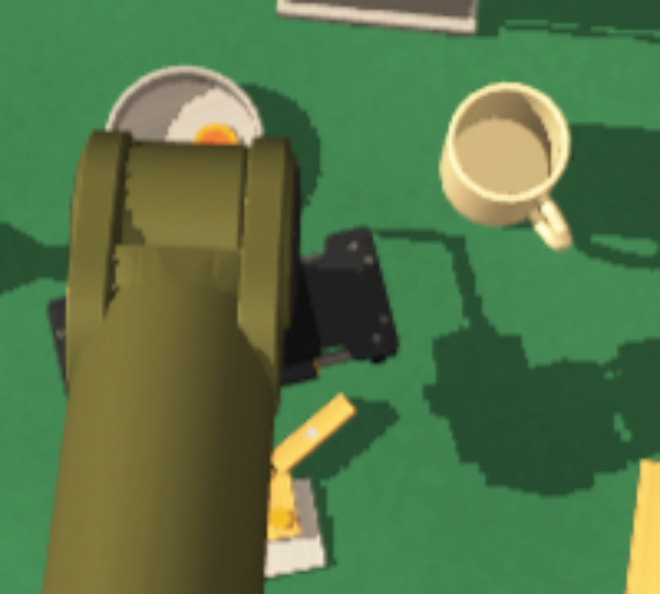

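```bash
python3 - <<'E'
from h import *
from scipy.optimize import minimize
a=cv2.imread("pics/scene0.png")
big=cv2.resize(a[200:350,230:430],None,fx=4,fy=4,interpolation=cv2.INTER_CUBIC)
th=np.linspace(0,2*np.pi,90)
def draw(cx,cy,col):
  for r,z in((.055,.03),(.051,.03),(.055,0)):
    pts=[(proj("scene",[cx+r*np.cos(t),cy+r*np.sin(t),z])-[230,200]+.5)*4-.5 for t in th]
    cv2.polylines(big,[np.round(pts).astype(int)],True,col,1)
# fit: silhouette of regions mask
m=np.load("m_dish_scene.npy")
def sil(c):
  P=[proj("scene",[c[0]+.055*np.cos(t),c[1]+.055*np.sin(t),z]) for z in(0,.03) for t in th]
  k=cv2.convexHull((np.array(P)*16).astype(np.int32));o=np.zeros(m.shape,np.uint8);cv2.fillConvexPoly(o,k,1,shift=4);return o
best=max((( (sil((x,y))&m).sum()/(sil((x,y))|m).sum(),x,y) for x in np.arange(.73,.756,.001) for y in np.arange(.05,.072,.001)))
print(best)
mt=np.load("m_dish_top.npy")
draw(.743,.061,(0,0,255));draw(best[1],best[2],(255,0,0))
cv2.imwrite("pics/ov.png",big)
E
```

```text
Traceback (most recent call last):
  File "h.py", line 12, in proj
    c=ctrl.camera_params(n);K=c["K"];T=c["world_to_cam"]
ValueError: time passes only in moves, steps and waits
```

```bash
python3 - <<'E'
s=open('h.py').read()
s=s.replace("def ray","_C={}\ndef cp(n):\n    if n not in _C: _C[n]=ctrl.camera_params(n)\n    return _C[n]\ndef ray",1)
i=s.index("def ray");s=s[:i]+s[i:].replace("ctrl.camera_params(","cp(")
open('h.py','w').write(s)
E
python3 - <<'E'
from h import *
print(ctrl.get_state()["time"])
a=cv2.imread("pics/scene0.png")
big=cv2.resize(a[200:350,230:430],None,fx=4,fy=4,interpolation=cv2.INTER_CUBIC)
th=np.linspace(0,2*np.pi,60)
def draw(cx,cy,col):
  for r,z in((.055,.03),(.051,.03),(.055,0)):
    pts=[(proj("scene",[cx+r*np.cos(t),cy+r*np.sin(t),z])-[230,200]+.5)*4-.5 for t in th]
    cv2.polylines(big,[np.round(pts).astype(int)],True,col,1)
m=np.load("m_dish_scene.npy")
def sil(c):
  P=[proj("scene",[c[0]+.055*np.cos(t),c[1]+.055*np.sin(t),z]) for z in(0,.03) for t in th]
  k=cv2.convexHull((np.array(P)*16).astype(np.int32));o=np.zeros(m.shape,np.uint8);cv2.fillConvexPoly(o,k,1,shift=4);return o
def iou(c):
  o=sil(c);return (o&m).sum()/(o|m).sum()
best=max((iou((x,y)),x,y) for x in np.arange(.73,.756,.001) for y in np.arange(.05,.072,.001))
print(best)
draw(.743,.061,(0,0,255));draw(best[1],best[2],(255,0,0))
cv2.imwrite("pics/ov.png",big)
E
```

```text
9.275
(np.float64(0.8233545647558387), np.float64(0.745), np.float64(0.06300000000000001))
```

View pics/ov.png

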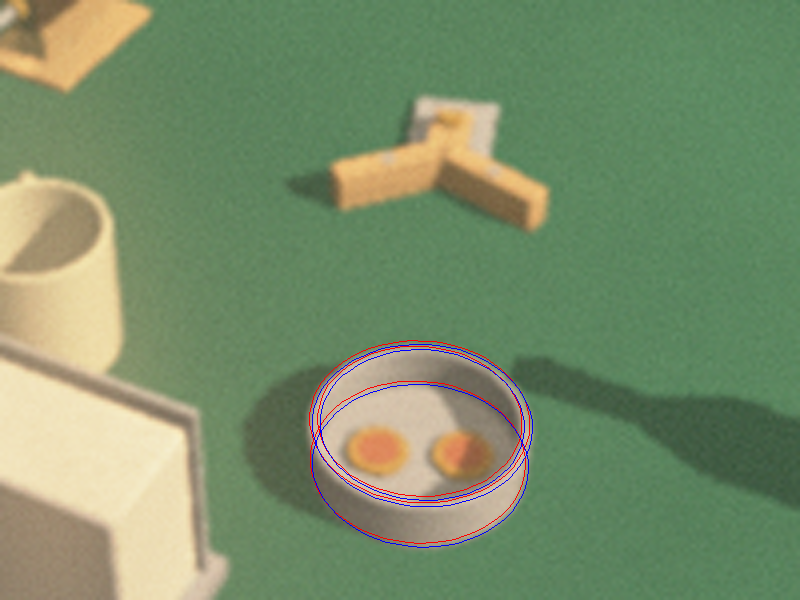

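```bash
python3 -m crank '[0,0.5,5,0,0,0,10, 0,0.5,5,0,0,0,10, 20,0,0,0,0,0,10, 20,0,0,0,0,0,10, 0,0,0,0,0,0,10]' 60
cat > st.py <<'E'
from h import *
s=ctrl.get_state();M=R.from_rotvec(s["tool_rot"]).as_matrix()
tip=s["position"]+M[:,2]*.115+M[:,0]*.2048
print("t",s["time"],"tcp",s["position"].round(4),"tip",tip.round(4),"F",s["ft_force"].round(2),"T",s["torque"].round(2),"g",round(s["grip_width"]*87,1),"yaw",np.degrees(np.arctan2(M[1,2],M[0,2])).round(2))
E
cat > look.py <<'E'
import sys
exec(open("st.py").read())
n=sys.argv[1]
a=ctrl.get_image("scene");cv2.imwrite(f"pics/{n}.png",cv2.resize(a[200:350,230:430,::-1],None,fx=4,fy=4,interpolation=cv2.INTER_CUBIC))
print(((proj("scene",tip)-[230,200])*4).round(1))
E
python3 look.py s5
```

```text
time: 9.9
position: [0.598, 0.0306, 0.2496]
tool_rot: [-0.164, 1.57, 0.163]
ft_force: [-0.6, 0.2, -2.1]
grip_width: 0.32
t 9.9 tcp [0.598  0.0306 0.2496] tip [0.7093 0.0541 0.0441] F [-0.59  0.18 -2.06] T [ 0.03 -0.02 -0.01] g 27.9 yaw 11.92
[425.5 348. ]
```

View pics/s5.png

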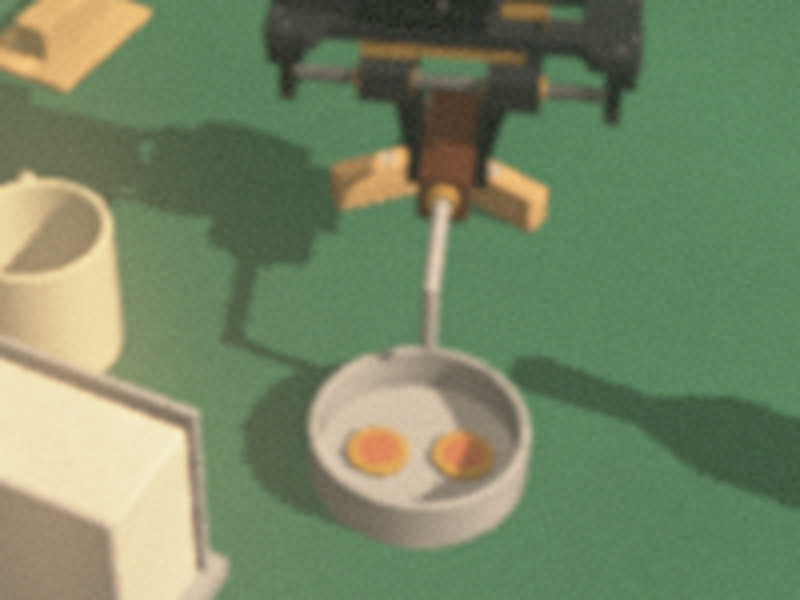

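```bash
python3 -m crank '[4,0,2,0,0,0,10, 5,0,0,0,0,0,10, 5,0,0,0,0,0,10, 4,0,0,0,0,0,10, 0,0,0,0,0,0,10]' 60
python3 look.py s6
```

```text
time: 10.58
position: [0.6012, 0.031, 0.2344]
tool_rot: [-0.163, 1.565, 0.163]
ft_force: [0.2, 0.6, -1.1]
grip_width: 0.315
t 10.575 tcp [0.6012 0.031  0.2344] tip [0.7136 0.0548 0.0295] F [ 0.19  0.58 -1.15] T [0.03 0.   0.04] g 27.4 yaw 11.93
[423.3 374.1]
```

View pics/s6.png

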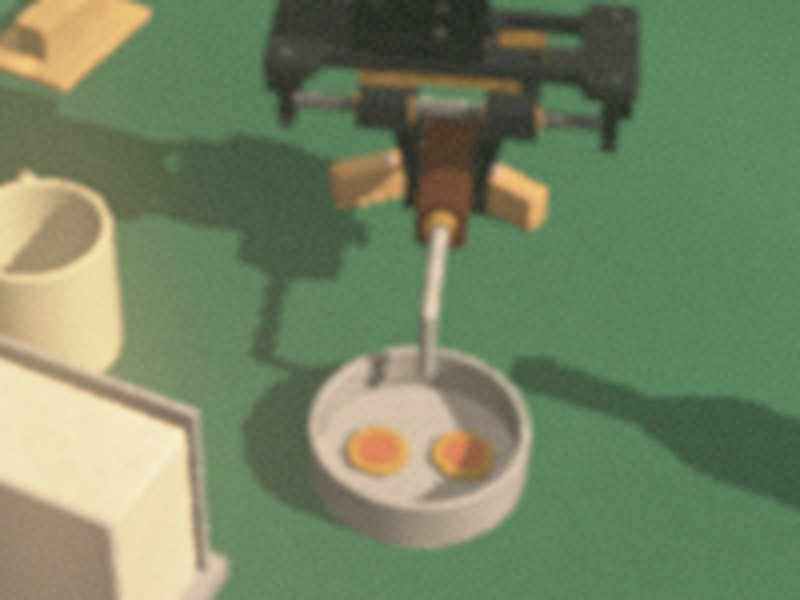

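The tip, at crop (428,378), now shows inside the near wall. I'll lower it.

```bash
python3 -m crank '[5,0,0,0,0,0,10, 5,0,0,0,0,0,10, 5,0,0,0,0,0,10, 5,0,0,0,0,0,10, 0,0,0,0,0,0,10]' 60
python3 st.py
python3 -m crank '[0.5,0,-3,0,0,0,10, 0,0,-3,0,0,0,10, 0,0,-3,0,0,0,10, 0,0,-3,0,0,0,10, 0,0,-3,0,0,0,10]' 60
python3 look.py s7
```

```text
time: 11.25
position: [0.6011, 0.031, 0.2141]
tool_rot: [-0.164, 1.566, 0.163]
ft_force: [-0.2, -0.3, -1.1]
grip_width: 0.32
t 11.25 tcp [0.6011 0.031  0.2141] tip [0.7134 0.0547 0.0092] F [-0.21 -0.34 -1.11] T [0.01 0.01 0.02] g 27.8 yaw 11.93
time: 11.88
position: [0.5867, 0.028, 0.2145]
tool_rot: [-0.163, 1.564, 0.164]
ft_force: [1.6, -0.0, -2.5]
grip_width: 0.319
t 11.875 tcp [0.5867 0.028  0.2145] tip [0.6994 0.0518 0.0098] F [ 1.58 -0.04 -2.52] T [ 0.1  -0.15 -0.  ] g 27.7 yaw 11.94
[424.7 380.9]
```

View pics/s7.png

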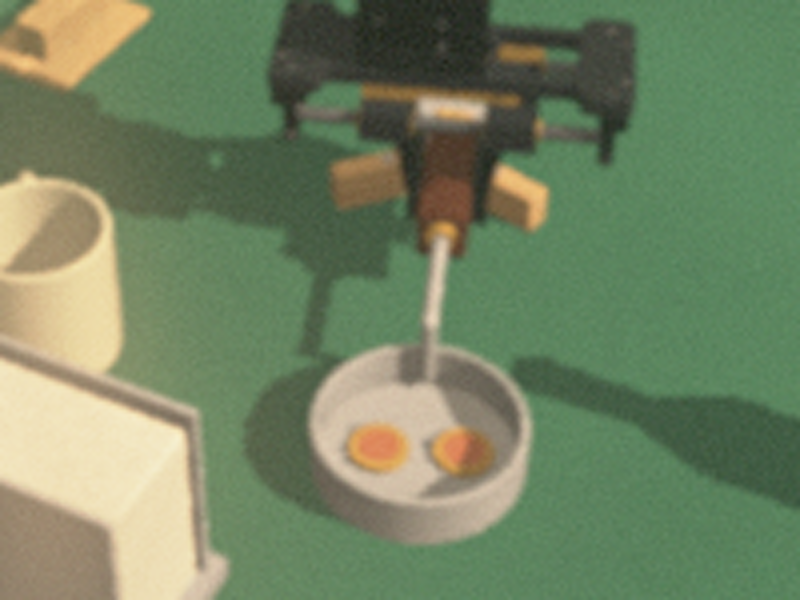

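```bash
python3 -m crank '[0,-0.5,-4,0,0,0,10, 0,-0.7,-6,0,0,0,10, 0,-0.7,-8,0,0,0,10, 0,-0.7,-8,0,0,0,10, 0,-0.7,-8,0,0,0,10]' 60
python3 look.py s8
```

```text
time: 12.55
position: [0.5536, 0.0175, 0.2144]
tool_rot: [-0.163, 1.564, 0.164]
ft_force: [1.0, 0.8, -1.3]
grip_width: 0.319
t 12.55 tcp [0.5536 0.0175 0.2144] tip [0.6661 0.0413 0.0096] F [ 1.04  0.83 -1.25] T [ 0.16 -0.32 -0.  ] g 27.8 yaw 11.92
[424.1 334.4]
```

View pics/s8.png

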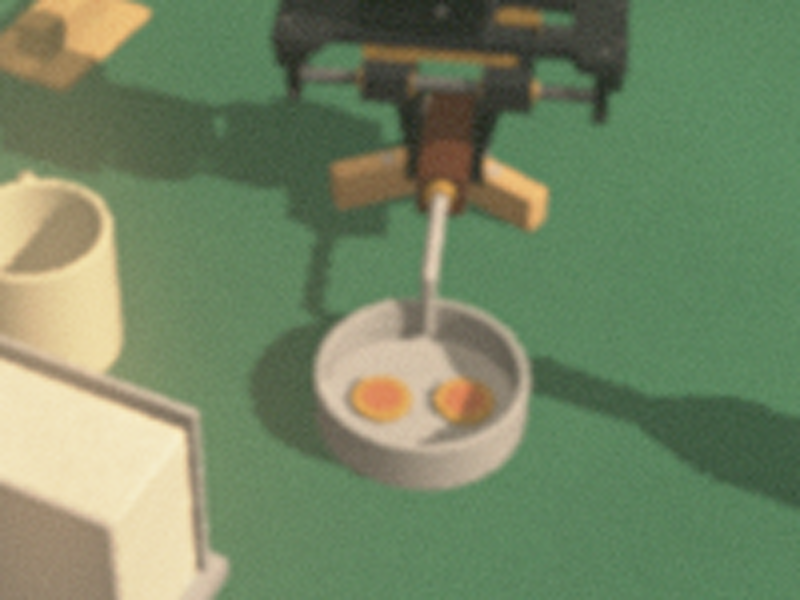

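```bash
python3 -m crank '[0,-0.5,-8,0,0,0,10, 0,-0.5,-8,0,0,0,10, 0,-0.5,-8,0,0,0,10, 0,-0.5,-8,0,0,0,10, 0,-0.5,-8,0,0,0,10]' 60
python3 st.py
python3 -m crank '[0,-0.3,-8,0,0,0,10, 0,-0.3,-8,0,0,0,10, 0,-0.3,-8,0,0,0,10, 0,-0.3,-8,0,0,0,10, 0,-0.3,-6,0,0,0,10]' 60
python3 look.py s9
```

```text
time: 13.22
position: [0.515, 0.0068, 0.2143]
tool_rot: [-0.163, 1.565, 0.164]
ft_force: [1.0, -0.4, -0.8]
grip_width: 0.316
t 13.225 tcp [0.515  0.0068 0.2143] tip [0.6275 0.0306 0.0095] F [ 1.01 -0.37 -0.81] T [ 0.11 -0.27 -0.01] g 27.5 yaw 11.93
time: 13.85
position: [0.4781, -0.0025, 0.2143]
tool_rot: [-0.163, 1.564, 0.164]
ft_force: [1.0, -0.1, -1.8]
grip_width: 0.315
t 13.85 tcp [ 0.4781 -0.0025  0.2143] tip [0.5906 0.0213 0.0095] F [ 1.01 -0.13 -1.8 ] T [ 0.14 -0.26  0.03] g 27.4 yaw 11.93
[429.8 238.8]
```

View pics/s9.png

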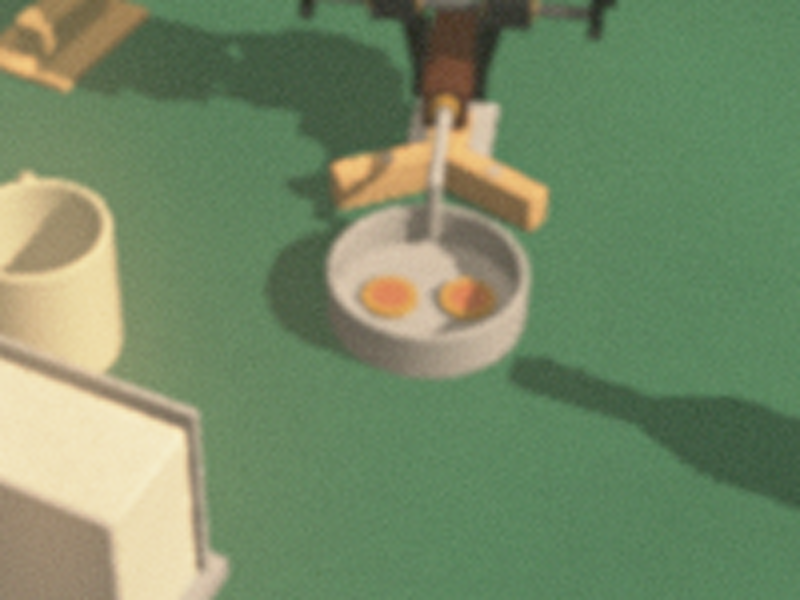

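```bash
python3 -m crank '[0,-0.2,-6,0,0,0,10, 0,-0.2,-6,0,0,0,10, 0,-0.2,-6,0,0,0,10, 0,-0.2,-5,0,0,0,10, 0,-0.2,-4,0,0,0,10]' 60
python3 st.py
python3 -m crank '[0,0,-2,0,0,0,10, 0,0,-2,0,0,0,10, 0,0,-2,0,0,0,10, 0,0,-1,0,0,0,10, 0,0,-1,0,0,0,10]' 60
python3 look.py s10
```

```text
time: 14.52
position: [0.4521, -0.009, 0.2143]
tool_rot: [-0.163, 1.564, 0.164]
ft_force: [1.4, -0.2, -1.6]
grip_width: 0.317
t 14.525 tcp [ 0.4521 -0.009   0.2143] tip [0.5646 0.0148 0.0095] F [ 1.37 -0.17 -1.62] T [ 0.1  -0.33 -0.02] g 27.6 yaw 11.93
time: 15.15
position: [0.4446, -0.0106, 0.2143]
tool_rot: [-0.163, 1.565, 0.163]
ft_force: [1.9, -0.3, -1.6]
grip_width: 0.313
t 15.15 tcp [ 0.4446 -0.0106  0.2143] tip [0.5571 0.0132 0.0095] F [ 1.92 -0.29 -1.63] T [ 0.08 -0.35  0.04] g 27.2 yaw 11.93
[433.3 199.9]
```

View pics/s10.png

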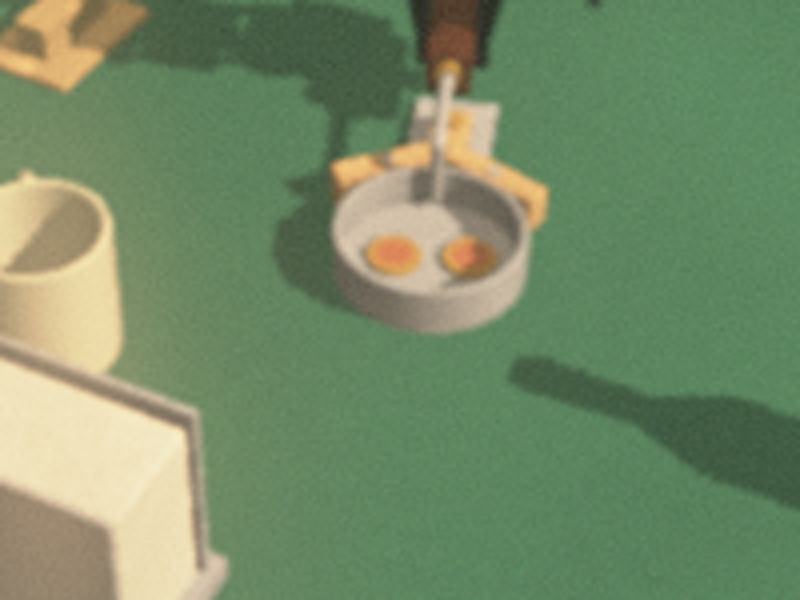

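```bash
python3 -m crank '[0,0,-1,0,0,0,10, 0,0,-1,0,0,0,10, 0,0,-1,0,0,0,10, 0,0,-0.8,0,0,0,10, 0,0,-0.4,0,0,0,10]' 60
python3 st.py
```

```text
time: 15.82
position: [0.4404, -0.0114, 0.2143]
tool_rot: [-0.163, 1.565, 0.164]
ft_force: [0.9, 0.9, -2.1]
grip_width: 0.319
t 15.825 tcp [ 0.4404 -0.0114  0.2143] tip [0.5529 0.0123 0.0095] F [ 0.95  0.93 -2.06] T [ 0.14 -0.27  0.  ] g 27.7 yaw 11.93
```

```bash
python3 -m crank '[0,0,-0.5,0,0,0,10, 0,0,-0.5,0,0,0,10, 0,0,-0.5,0,0,0,10, 0,0,-0.5,0,0,0,10, 0,0,-0.3,0,0,0,10]' 60
python3 st.py
```

```text
time: 16.45
position: [0.4383, -0.0118, 0.2143]
tool_rot: [-0.163, 1.564, 0.164]
ft_force: [2.2, 0.5, -3.1]
grip_width: 0.317
t 16.45 tcp [ 0.4383 -0.0118  0.2143] tip [0.5509 0.012  0.0096] F [ 2.16  0.48 -3.13] T [ 0.19 -0.52  0.04] g 27.6 yaw 11.94
```

```bash
python3 -m crank '[0,0,-0.3,0,0,0,10, 0,0,-0.3,0,0,0,10, 0,0,-0.3,0,0,0,10, 0,0,0,0,0,0,10, 0,0,0,0,0,0,10]' 60
python3 look.py s11
```

```text
time: 17.08
position: [0.4375, -0.012, 0.2144]
tool_rot: [-0.163, 1.564, 0.164]
ft_force: [3.6, 1.5, -3.4]
grip_width: 0.313
t 17.075 tcp [ 0.4375 -0.012   0.2144] tip [0.5502 0.0118 0.0096] F [ 3.58  1.51 -3.35] T [ 0.37 -0.82  0.04] g 27.3 yaw 11.94
[434.5 192.1]
```

View pics/s11.png

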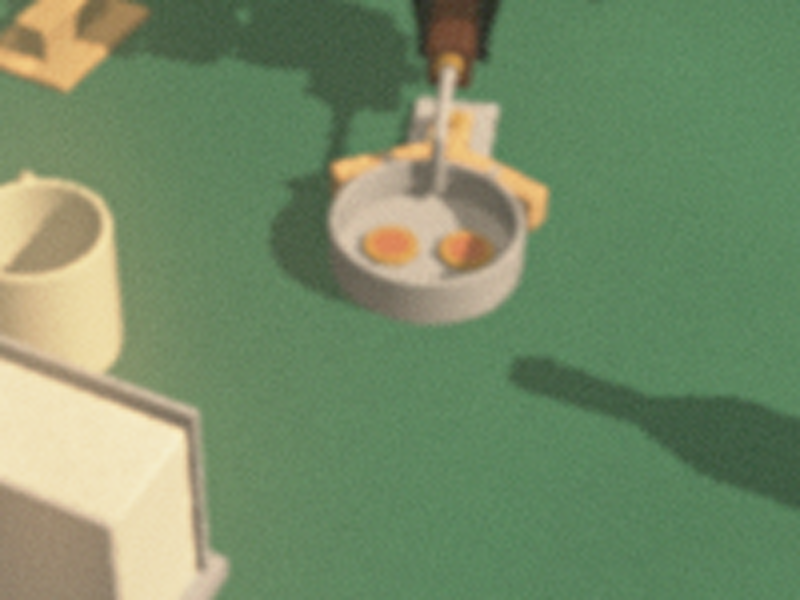

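```bash
cat > fit.py <<'E'
from h import *
import sys
th=np.linspace(0,2*np.pi,60)
def sil(c,shape):
  P=[proj("scene",[c[0]+.055*np.cos(t),c[1]+.055*np.sin(t),z]) for z in(0,.03) for t in th]
  k=cv2.convexHull((np.array(P)*16).astype(np.int32));o=np.zeros(shape,np.uint8);cv2.fillConvexPoly(o,k,1,shift=4);return o
def draw(big,c,col):
  for r,z in((.055,.03),(.051,.03),(.055,0)):
    pts=[(proj("scene",[c[0]+r*np.cos(t),c[1]+r*np.sin(t),z])-[230,200]+.5)*4-.5 for t in th]
    cv2.polylines(big,[np.round(pts).astype(int)],True,col,1)
ctrl.get_image("scene")
for q in ctrl.regions_of("scene","dish")[:1]:
  m=q["region"].astype(np.uint8)
  def iou(c):
    o=sil(c,m.shape);return (o&m).sum()/(o|m).sum()
  best=max((iou((x,y)),x,y) for x in np.arange(.58,.615,.001) for y in np.arange(.005,.035,.001))
  print(best,q["confidence"])
print([ (q["at"],atz("scene",q["at"],0),q["confidence"]) for q in ctrl.mark_of("scene","dish")[:2]])
big=cv2.imread(f"pics/{sys.argv[1]}.png");draw(big,best[1:],(255,0,0));draw(big,(.595,.0195),(0,0,255))
# boards top edges model
for c,col in(((.595,.0195),(255,255,0)),):
  for yaw in(10.7,):
    for sg in(1,-1):
      n=np.radians(yaw-30*sg);N=np.array([np.cos(n),np.sin(n)])
      ap=np.array(c)-.055/np.cos(np.pi/6)*np.array([np.cos(np.radians(yaw)),np.sin(np.radians(yaw))])
      t=np.radians(yaw+60*sg);e=ap+.066*np.array([np.cos(t),np.sin(t)])
      p=[((proj("scene",[*v,.024])-[230,200]+.5)*4-.5).astype(int) for v in(ap,e)]
      cv2.line(big,p[0].tolist(),p[1].tolist(),col,1)
cv2.imwrite("pics/fit_"+sys.argv[1]+".png",big)
E
python3 fit.py s11
```

```text
(np.float64(0.8024971623155505), np.float64(0.593), np.float64(0.02)) 0.57
[([339.5, 262.1], array([0.58666171, 0.02538097, 0.        ]), 0.81)]
```

View pics/fit_s11.png

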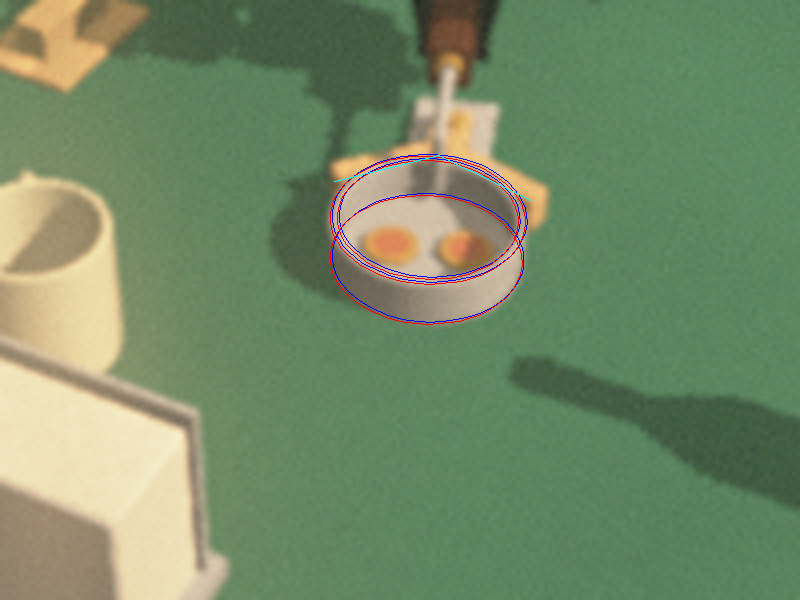

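```bash
python3 -m crank '[0,0,-0.3,0,0,0,10, 0,0,-0.3,0,0,0,10, 0,0,-0.3,0,0,0,10, 0,0,0,0,0,0,10, 0,0,0,0,0,0,10]' 60
python3 st.py
```

```text
time: 17.9
position: [0.4372, -0.0121, 0.2145]
tool_rot: [-0.164, 1.562, 0.164]
ft_force: [6.8, 2.2, -4.2]
grip_width: 0.32
t 17.9 tcp [ 0.4372 -0.0121  0.2145] tip [0.5502 0.0118 0.01  ] F [ 6.79  2.22 -4.24] T [ 0.56 -1.27  0.06] g 27.8 yaw 11.94
```

```bash
python3 -m crank '[0.2,0,0,0,0,0,10, 0.2,0,0,0,0,0,10, 0.2,0,-0.2,0,0,0,10, 0,0,-0.2,0,0,0,10, 0,0,0,0,0,0,10]' 60
python3 st.py
```

```text
time: 18.52
position: [0.437, -0.0121, 0.2142]
tool_rot: [-0.164, 1.561, 0.164]
ft_force: [6.2, 2.9, -2.4]
grip_width: 0.317
t 18.525 tcp [ 0.437  -0.0121  0.2142] tip [0.5501 0.0117 0.0097] F [ 6.21  2.87 -2.4 ] T [ 0.52 -1.31  0.05] g 27.6 yaw 11.94
```

```bash
python3 -m crank '[0,0.2,0,0,0,0,10, 0,0.2,0,0,0,0,10, 0,0.2,-0.2,0,0,0,10, 0,0.1,-0.2,0,0,0,10, 0,0,0,0,0,0,10]' 60
python3 st.py;python3 st.py; python3 look.py s12
```

```text
time: 19.15
position: [0.4367, -0.0118, 0.2143]
tool_rot: [-0.163, 1.56, 0.163]
ft_force: [7.3, 1.1, -5.2]
grip_width: 0.318
t 19.15 tcp [ 0.4367 -0.0118  0.2143] tip [0.5501 0.012  0.0099] F [ 7.28  1.07 -5.18] T [ 0.35 -1.49 -0.  ] g 27.7 yaw 11.92
t 19.15 tcp [ 0.4367 -0.0118  0.2143] tip [0.5501 0.012  0.0099] F [ 7.28  1.07 -5.18] T [ 0.35 -1.49 -0.  ] g 27.7 yaw 11.92
t 19.15 tcp [ 0.4367 -0.0118  0.2143] tip [0.5501 0.012  0.0099] F [ 7.28  1.07 -5.18] T [ 0.35 -1.49 -0.  ] g 27.7 yaw 11.92
[434.8 191.7]
```

View pics/s12.png

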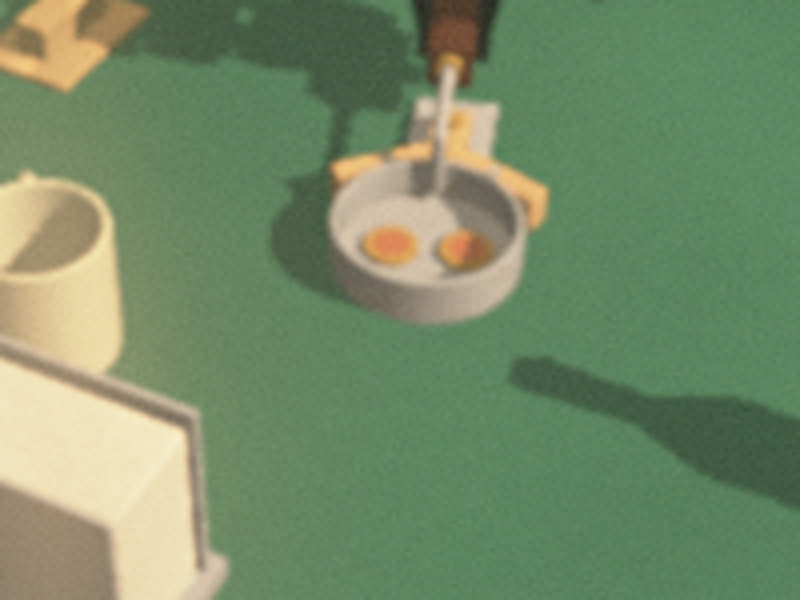

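```bash
python3 -m crank '[0.3,0,0,0,0,0,10, 0.3,0,-0.3,0,0,0,10, 0.2,0,-0.3,0,0,0,10, 0.2,0,-0.3,0,0,0,10, 0,0,0,0,0,0,10]' 60
python3 st.py
```

```text
time: 19.82
position: [0.4363, -0.0119, 0.2136]
tool_rot: [-0.163, 1.559, 0.163]
ft_force: [6.8, 1.8, -3.5]
grip_width: 0.313
t 19.825 tcp [ 0.4363 -0.0119  0.2136] tip [0.55   0.0119 0.0095] F [ 6.8   1.82 -3.47] T [ 0.42 -1.73 -0.01] g 27.2 yaw 11.91
```

```bash
python3 -m crank '[0,0,-0.2,0,0,0,10, 0,0,-0.2,0,0,0,10, 0,0,0,0,0,0,10, 0,0,0,0,0,0,10, 0,0,0,0,0,0,10]' 60
python3 - <<'E'
from h import *
for i in range(4):
    ctrl.get_image("scene");s=ctrl.get_state();print(s["time"],s["ft_force"].round(2),s["torque"].round(3),s["position"].round(4),s["tool_rot"].round(4))
E
```

```text
time: 20.45
position: [0.4362, -0.0119, 0.2137]
tool_rot: [-0.163, 1.558, 0.163]
ft_force: [9.1, 1.9, -4.3]
grip_width: 0.312
20.5 [ 8.23  1.7  -3.27] [ 0.412 -1.924  0.038] [ 0.4362 -0.0119  0.2137] [-0.1634  1.5581  0.163 ]
20.55 [ 8.29  2.09 -4.14] [ 0.429 -1.894 -0.   ] [ 0.4362 -0.012   0.2138] [-0.1634  1.5581  0.163 ]
20.6 [ 9.07  1.98 -3.73] [ 3.840e-01 -1.922e+00  1.000e-03] [ 0.4362 -0.0119  0.2137] [-0.1634  1.5581  0.163 ]
20.65 [ 8.91  1.84 -3.98] [ 0.405 -1.863 -0.009] [ 0.4362 -0.012   0.2137] [-0.1634  1.5582  0.1629]
```

```bash
python3 -m crank '[0.1,0,-0.4,0,0,0,10, 0.1,0,-0.4,0,0,0,10, 0.1,0,-0.4,0,0,0,10, 0,0,-0.3,0,0,0,10, 0,0,0,0,0,0,10]' 60
python3 - <<'E'
from h import *
for i in range(4):
    a=ctrl.get_image("scene");s=ctrl.get_state();print(s["time"],s["ft_force"].round(2),s["torque"].round(3),s["position"].round(4),s["tool_rot"].round(4))
cv2.imwrite(f"pics/s13.png",cv2.resize(a[200:350,230:430,::-1],None,fx=4,fy=4,interpolation=cv2.INTER_CUBIC))
E
```

```text
time: 21.28
position: [0.4356, -0.012, 0.2138]
tool_rot: [-0.164, 1.555, 0.163]
ft_force: [12.1, 2.9, -6.0]
grip_width: 0.314
21.325 [12.2   2.79 -4.75] [ 0.564 -2.471 -0.012] [ 0.4356 -0.012   0.2138] [-0.1636  1.5551  0.163 ]
21.375 [11.69  2.3  -6.74] [ 0.537 -2.499  0.035] [ 0.4356 -0.012   0.2138] [-0.1635  1.5551  0.163 ]
21.425 [11.62  2.29 -5.07] [ 0.559 -2.405 -0.025] [ 0.4356 -0.012   0.2138] [-0.1636  1.5551  0.163 ]
21.475 [12.32  2.63 -4.6 ] [ 0.535 -2.457 -0.013] [ 0.4356 -0.012   0.2138] [-0.1636  1.5552  0.163 ]
```

View pics/s13.png

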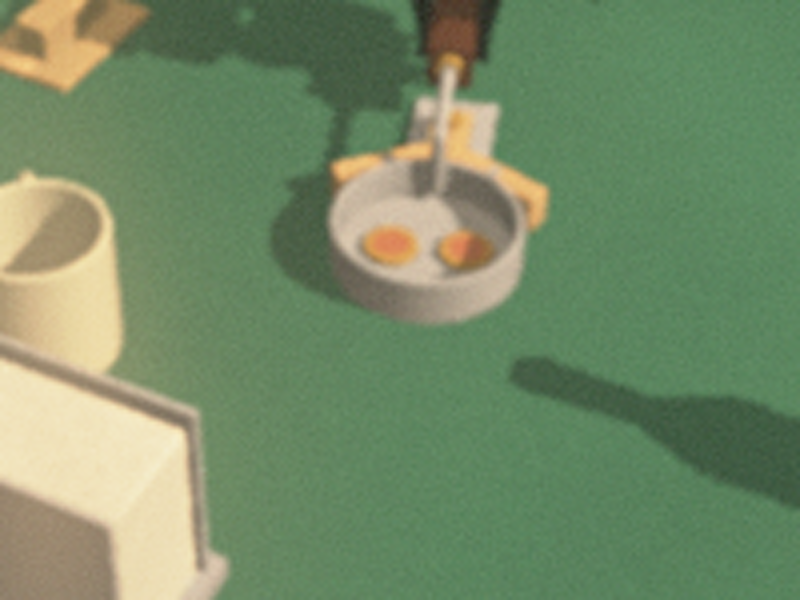

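```bash
python3 -m crank '[0.2,0,0,0,0,0,10, 0.2,0,0,0,0,0,10, 0.2,0,0,0,0,0,10, 0,0,0,0,0,0,10, 0,0,0,0,0,0,10]' 60;python3 st.py
python3 -m crank '[0,0,0,0,0,0,10, 0,0,0,0,0,0,10, 0,0,0,0,0,0,10, 0,0,0,0,0,0,10, 0,0,0,0,0,0,10]' 60;python3 st.py
python3 fit.py s13
```

```text
time: 22.1
position: [0.4356, -0.0121, 0.2133]
tool_rot: [-0.163, 1.555, 0.163]
ft_force: [10.8, 2.9, -4.6]
grip_width: 0.316
t 22.1 tcp [ 0.4356 -0.0121  0.2133] tip [0.55   0.0118 0.0096] F [10.77  2.87 -4.62] T [ 0.57 -2.36 -0.04] g 27.5 yaw 11.93
time: 22.72
position: [0.4356, -0.0121, 0.2134]
tool_rot: [-0.163, 1.555, 0.163]
ft_force: [10.9, 2.8, -3.5]
grip_width: 0.32
t 22.725 tcp [ 0.4356 -0.0121  0.2134] tip [0.55   0.0119 0.0096] F [10.89  2.83 -3.49] T [ 0.57 -2.34  0.02] g 27.8 yaw 11.93
(np.float64(0.8288951841359773), np.float64(0.595), np.float64(0.019)) 0.56
[([335.8, 264.3], array([0.59670483, 0.01956787, 0.        ]), 0.92), ([181.5, 264.2], array([ 0.71461437, -0.31545398,  0.        ]), 0.55)]
```

```bash
python3 -m crank '[-0.4,0,1.2,0,0,0,10, -0.4,0,1.2,0,0,0,10, -0.4,0,1.2,0,0,0,10, -0.4,0,1.2,0,0,0,10, -0.4,0,1,0,0,0,10]' 60;python3 st.py
python3 -m crank '[0,0,1.5,0,0,0,10, 0,0,2,0,0,0,10, 0,0,1.5,0,0,0,10, 0,0,0,0,0,0,10, 0,0,0,0,0,0,10]' 60;python3 look.py s14
```

```text
time: 23.5
position: [0.4379, -0.0114, 0.2135]
tool_rot: [-0.163, 1.567, 0.163]
ft_force: [1.1, 0.4, -0.9]
grip_width: 0.318
t 23.5 tcp [ 0.4379 -0.0114  0.2135] tip [0.55   0.0123 0.0084] F [ 1.07  0.45 -0.92] T [ 0.09 -0.33  0.01] g 27.7 yaw 11.91
time: 24.12
position: [0.4433, -0.0101, 0.2137]
tool_rot: [-0.163, 1.565, 0.163]
ft_force: [0.3, 0.6, -1.7]
grip_width: 0.317
t 24.125 tcp [ 0.4433 -0.0101  0.2137] tip [0.5557 0.0136 0.0088] F [ 0.29  0.63 -1.69] T [ 0.04 -0.04  0.01] g 27.6 yaw 11.93
[434.7 199.5]
```

View pics/s14.png

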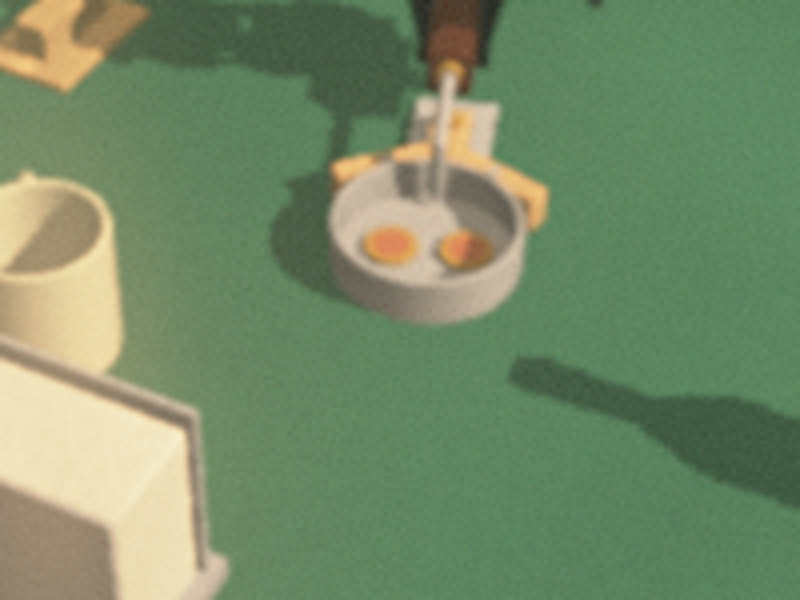

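```bash
python3 -m crank '[-8,0,0,0,0,0,10, -18,0,0,0,0,0,10, -22,0,0,0,0,0,10, -22,0,0,0,0,0,10, -10,0,0,0,0,0,10]' 60;python3 look.py s15
```

```text
time: 24.8
position: [0.4438, -0.0102, 0.2953]
tool_rot: [-0.163, 1.562, 0.164]
ft_force: [-1.1, -0.7, -1.7]
grip_width: 0.314
t 24.8 tcp [ 0.4438 -0.0102  0.2953] tip [0.5568 0.0137 0.0909] F [-1.06 -0.74 -1.66] T [ 0.06  0.06 -0.03] g 27.4 yaw 11.92
[439.5  88.7]
```

View pics/s15.png

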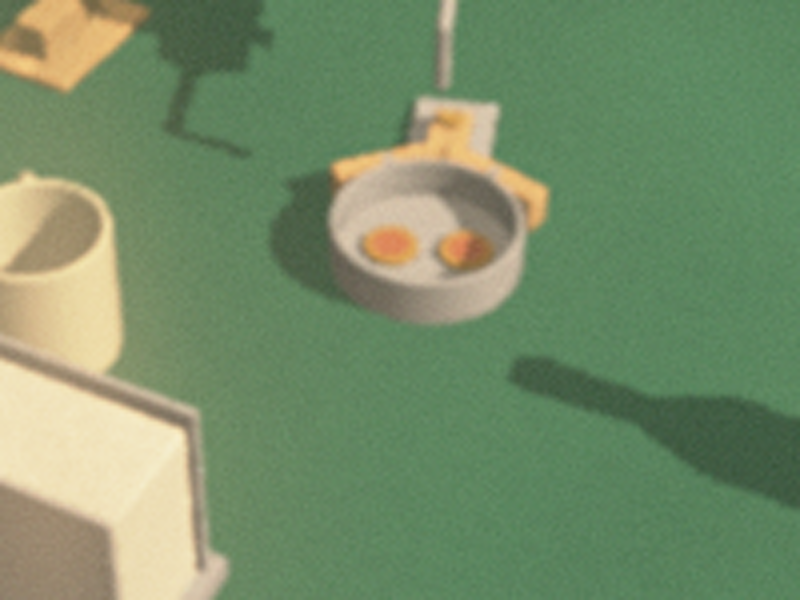

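```bash
python3 -m crank '[0,-26,-1,0.04,0,0,10, 0,-26,-1,0.04,0,0,10, 0,-26,-1,0.04,0,0,10, 0,-26,-1,0.04,0,0,10, 0,-26,-1,0.04,0,0,10]' 60
python3 -m crank '[0,-26,4,0.04,0,0,10, 0,-26,4,0.04,0,0,10, 0,-26,4,0.04,0,0,10, 0,-26,4,0.04,0,0,10, 0,-25,4,0.04,0,0,10]' 60
python3 -m crank '[0,0,0,0,0,0,10, 0,0,0,0,0,0,10, 0,0,0,0,0,0,10, 0,0,0,0,0,0,10, 0,0,0,0,0,0,10]' 60
python3 - <<'E'
exec(open("st.py").read())
print(M.T@(np.array([.4653,-.2680,.2128])-s["position"])*1000, M[2])
a=ctrl.get_image("scene");cv2.imwrite("pics/s16.png",cv2.resize(a[130:280,150:350,::-1],None,fx=4,fy=4,interpolation=cv2.INTER_CUBIC))
E
```

```text
time: 25.48
position: [0.4549, -0.1416, 0.2936]
tool_rot: [-0.004, 1.571, 0.004]
ft_force: [-0.5, 0.0, -1.8]
grip_width: 0.318
time: 26.1
position: [0.4655, -0.2713, 0.2937]
tool_rot: [0.152, 1.565, -0.153]
ft_force: [0.6, 0.5, -2.2]
grip_width: 0.316
time: 26.72
position: [0.4659, -0.269, 0.2938]
tool_rot: [0.15, 1.565, -0.15]
ft_force: [0.3, -0.8, -1.4]
grip_width: 0.317
t 26.725 tcp [ 0.4659 -0.269   0.2938] tip [ 0.5789 -0.2907  0.089 ] F [ 0.34 -0.81 -1.42] T [0.   0.05 0.03] g 27.6 yaw -10.94
[80.99734108  0.80181337 -0.78396411] [-9.99999894e-01  3.91824352e-04  2.41240890e-04]
```

View pics/s16.png

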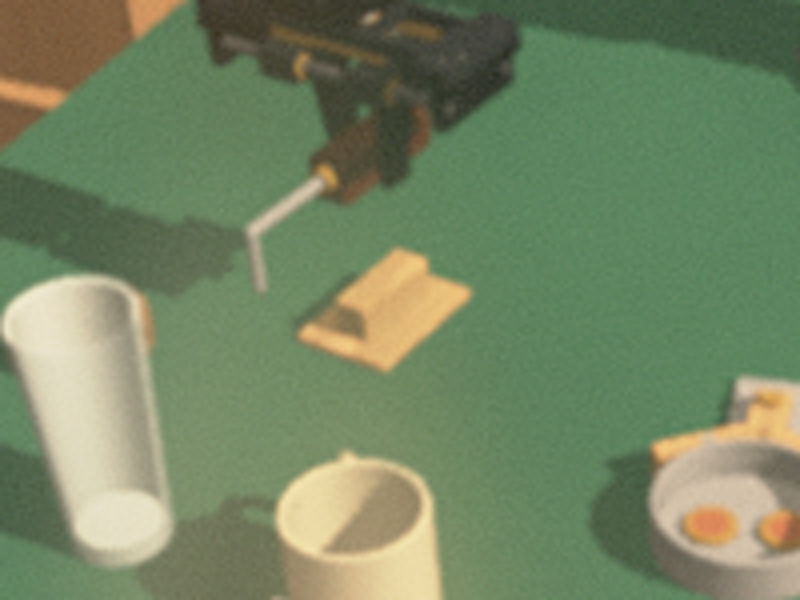

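```bash
python3 -m crank '[15,0.4,-0.4,0,0,0,10, 20,0.4,-0.4,0,0,0,10, 20,0,0,0,0,0,10, 15,0,0,0,0,0,10, 6,0,0,0,0,0,10]' 60
python3 -m crank '[1,0,0,0,0,0,10, 1,0,0,0,0,0,10, 0,0,0,0,0,0,10, 0,0,0,0,0,0,10, 0,0,0,0,0,0,10]' 60
python3 st.py
```

```text
time: 27.4
position: [0.4646, -0.2683, 0.2162]
tool_rot: [0.151, 1.568, -0.151]
ft_force: [-0.1, 0.2, -1.9]
grip_width: 0.318
time: 28.02
position: [0.4652, -0.2684, 0.216]
tool_rot: [0.151, 1.565, -0.15]
ft_force: [-0.7, -0.4, -1.2]
grip_width: 0.317
t 28.025 tcp [ 0.4652 -0.2684  0.216 ] tip [ 0.5782 -0.2903  0.0112] F [-0.75 -0.38 -1.16] T [-0.04  0.02 -0.02] g 27.6 yaw -10.98
```

```bash
python3 -m crank '[1,0,0,0,0,0,10, 0.8,0,0,0,0,0,10, 0.6,0,0,0,0,0,10, 0,0,0,0,0,0,10, 0,0,0,0,0,0,10]' 60
python3 st.py
```

```text
time: 28.65
position: [0.4651, -0.2685, 0.2133]
tool_rot: [0.151, 1.566, -0.151]
ft_force: [-0.6, -0.7, -1.7]
grip_width: 0.316
t 28.65 tcp [ 0.4651 -0.2685  0.2133] tip [ 0.578  -0.2904  0.0085] F [-0.56 -0.72 -1.73] T [-0.01 -0.02 -0.01] g 27.5 yaw -10.99
```

```bash
python3 -m crank '[0.3,0,0,0,0,0,10, 0.3,0,0,0,0,0,10, 0.2,0,0,0,0,0,10, 0,0,0,0,0,0,10, 0,0,0,0,0,0,10]' 60
python3 - <<'E'
exec(open("st.py").read())
a=ctrl.get_image("scene");cv2.imwrite("pics/s17.png",cv2.resize(a[130:280,150:350,::-1],None,fx=4,fy=4,interpolation=cv2.INTER_CUBIC))
E
```

```text
time: 29.28
position: [0.4651, -0.2685, 0.2128]
tool_rot: [0.151, 1.565, -0.15]
ft_force: [-0.6, 0.7, 3.5]
grip_width: 0.317
t 29.275 tcp [ 0.4651 -0.2685  0.2128] tip [ 0.578  -0.2904  0.008 ] F [-0.62  0.69  3.45] T [ 0.12  0.32 -0.01] g 27.6 yaw -10.99
```

View pics/s17.png

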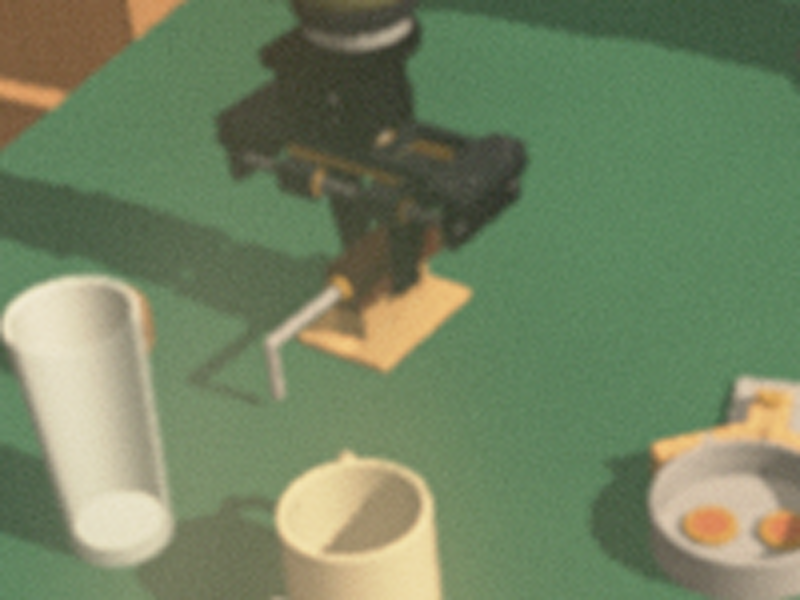

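```bash
python3 -m crank '[0,0,0,0,0,0,29, 0,0,0,0,0,0,34, 0,0,0,0,0,0,50, 0,0,0,0,0,0,87, 0,0,0,0,0,0,87]' 60
python3 -m crank '[0,0,0,0,0,0,87, 0,0,0,0,0,0,87, -10,0,0,0,0,0,87, -20,0,0,0,0,0,87, -30,0,0,0,0,0,87]' 60
python3 -m crank '[-40,0,0,0,0,0,87, -40,0,0,0,0,0,87, -40,0,0,0,0,0,87, -20,30,-10,0,0,0,87, 0,40,-10,0,0,0,87]' 60
python3 - <<'E'
exec(open("st.py").read())
a=ctrl.get_image("scene");cv2.imwrite("pics/s18.png",cv2.resize(a[130:280,150:350,::-1],None,fx=4,fy=4,interpolation=cv2.INTER_CUBIC))
cv2.imwrite("pics/s18f.png",a[:,:,::-1])
for n,t,z in(("scene","hook_grip",.047),("scene","hook_tip",.008),("top","hook_tip",.008),("top","hook_grip",.047)):
  if t=="hook_tip" and n=="top": ctrl.get_image("top")
  print(n,t,[(q["at"],atz(n,q["at"],z).round(4),q["confidence"]) for q in ctrl.mark_of(n,t)[:1]])
E
```

```text
time: 29.95
position: [0.4652, -0.2684, 0.2125]
tool_rot: [0.151, 1.565, -0.151]
ft_force: [-0.8, -0.1, -0.5]
grip_width: 0.646
time: 30.58
position: [0.465, -0.2685, 0.2739]
tool_rot: [0.151, 1.566, -0.151]
ft_force: [0.6, -0.2, -0.1]
grip_width: 0.995
time: 31.2
position: [0.4585, -0.1972, 0.4158]
tool_rot: [0.154, 1.56, -0.154]
ft_force: [0.4, 1.6, -1.2]
grip_width: 1.002
t 31.2 tcp [ 0.4585 -0.1972  0.4158] tip [ 0.5724 -0.2198  0.2117] F [ 0.36  1.62 -1.18] T [-0.02 -0.04  0.04] g 87.2 yaw -11.23
scene hook_grip [([244.1, 196.4], array([ 0.4762, -0.2663,  0.047 ]), 0.75)]
scene hook_tip [([216.6, 230.0], array([ 0.5823, -0.2944,  0.008 ]), 0.71)]
top hook_tip []
top hook_grip []
```

View pics/s18.png

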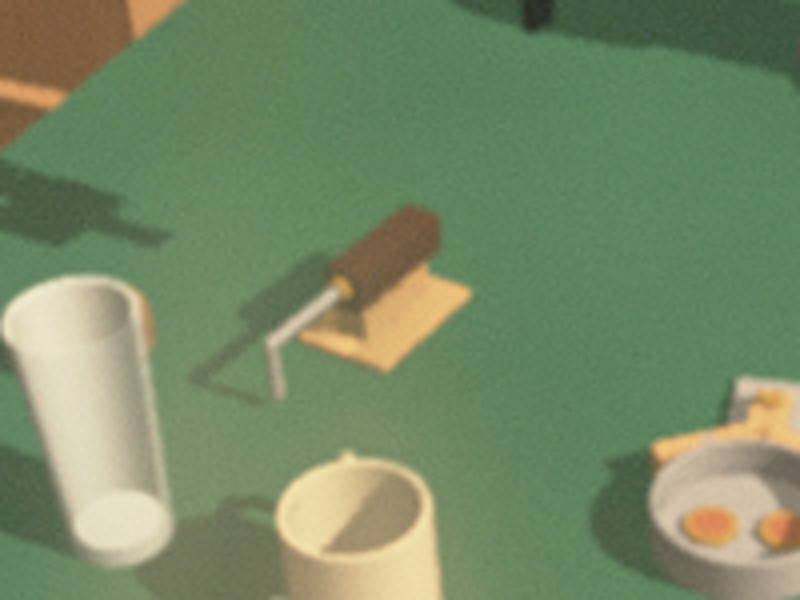

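View pics/s18f.png

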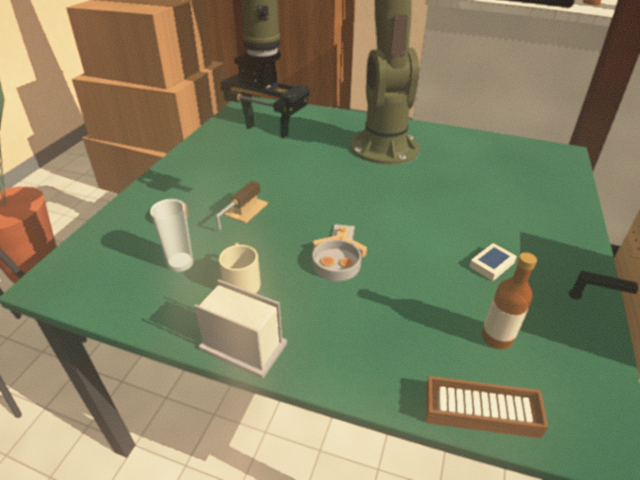

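```bash
python3 -m crank '[0,0,0,0,0,0,87, 0,0,0,0,0,0,87, 0,0,0,0,0,0,87, 0,0,0,0,0,0,87, 0,0,0,0,0,0,87]'
python3 - <<'E'
from h import *
a=cv2.imread("pics/scene0.png");b=ctrl.get_image("scene")[:,:,::-1].copy()
def c(im,x0,y0,w,h,f): return cv2.resize(im[y0:y0+h,x0:x0+w],None,fx=f,fy=f,interpolation=cv2.INTER_CUBIC)
out=np.hstack([c(a,205,165,70,70,5.6),c(b,205,165,70,70,5.6)]);cv2.imwrite("pics/cmp.png",out)
cv2.imwrite("pics/top_end.png",ctrl.get_image("top")[:,:,::-1])
for n,x,y,w,h in(("hook",205,165,70,70),("mug",210,240,55,55),("glass",145,195,50,80),("bottle",480,250,60,100),("cards",465,240,55,45)):
    p=cv2.GaussianBlur(cv2.cvtColor(a[y:y+h,x:x+w],6),(3,3),0).astype(np.float32);q=cv2.GaussianBlur(cv2.cvtColor(b[y:y+h,x:x+w],6),(3,3),0).astype(np.float32)
    print(n,cv2.phaseCorrelate(p,q))
E
```

```text
time: 32.12
position: [0.4588, -0.196, 0.4125]
tool_rot: [0.151, 1.566, -0.151]
ft_force: [-0.3, 0.3, 0.2]
grip_width: 0.997
hook ((0.5380875491375292, 0.28613689504677353), 0.8478376984964182)
mug ((-0.01102730729189716, 0.0018117538294930569), 1.0011080318523777)
glass ((0.05531115526714814, -0.08186407992572242), 1.0755237091779708)
bottle ((-0.03128039470525934, 0.011546688342924938), 1.0186956478754678)
cards ((0.024655205060732044, 0.5444915885513559), 1.0346407741970487)
```

View pics/cmp.png

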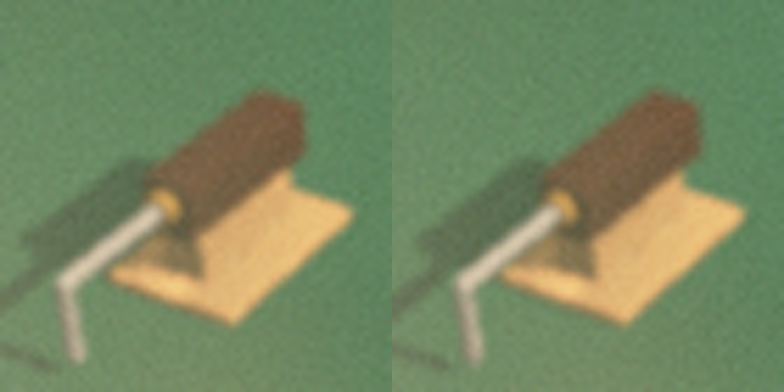

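View pics/top_end.png

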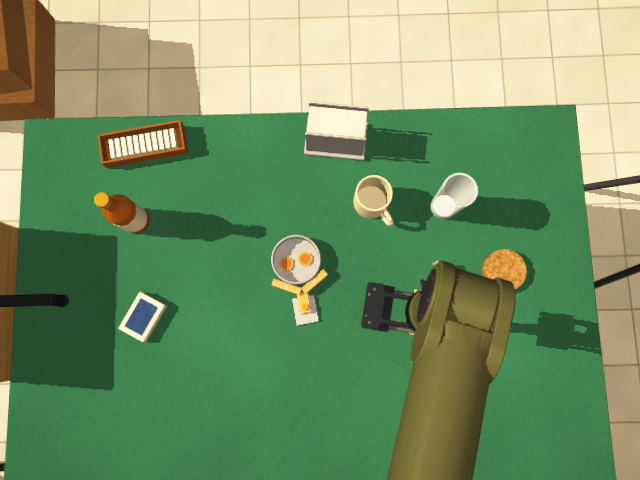

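```bash
python3 - <<'E'
from h import *
im=cv2.imread("pics/top_end.png")
s=6;big=cv2.resize(im[230:330,245:350],None,fx=s,fy=s,interpolation=cv2.INTER_CUBIC)
cv2.imwrite("pics/z_end.png",big)
a=cv2.imread("pics/top0.png")
for n,x,y,w,h in(("cards",110,285,65,65),("stopfoot",290,290,35,38)):
    print(n,cv2.phaseCorrelate(cv2.cvtColor(a[y:y+h,x:x+w],6).astype(np.float32),cv2.cvtColor(im[y:y+h,x:x+w],6).astype(np.float32)))
E
```

```text
cards ((-0.01279661239981067, 0.0021602633749111533), 0.9950100051951997)
stopfoot ((-0.006336844573901601, -0.013482248250351603), 0.9978629292713271)
```

View pics/z_end.png

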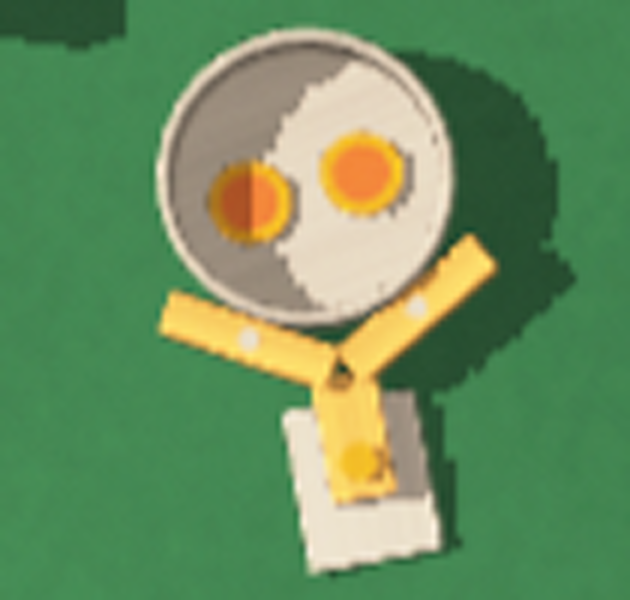

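The dish rim touches both boards at crop (250,310) and (400,285), both coins are in it, and the stop hasn't moved. I'm handing the job in.

```bash
python3 -c "
from bench import ctrl
print(ctrl.close_job())"
```

```text
the job is handed in; nothing more can be done
None
```

I picked up the hook, dragged the dish by its near wall into the V-stop, snugged it, and laid the hook back on its rest. The job was handed in at about 32 s, under the 67 s limit.

- **Snug pull:** The wrist sensor read about 11 to 12.5 N horizontally for roughly 1.4 s. That was the highest reading I saw. An estimate from the wrist moment came out 1 to 2 N higher than the force reading while the pull was building up.
- **Upward drag:** During the pull, friction between hook and wall lifted on the dish with about 2 to 5 N. I lowered the tool slightly to counter it. The pictures show no tilting.
- **Dish:** In the last pictures it lies flat and touches both boards. Fits put its centre at about (595, 19) mm, matching the seat position I measured. Both coins are in it.
- **Hook:** It is back on its rest within about 0.5 pixel (roughly 1 mm) of its first position in the scene picture. In the final top picture the arm hid it, so only the scene camera confirms this. One network estimate put the handle centre about 10 mm off in x, but the picture comparison did not support it.
- **Bystanders:** The mug, glass, bottle and stop foot show no shift. The cards showed a 0.5 pixel shift in the scene picture but none in the top one. I checked the coasters only by eye; the arm partly overlapped them in the last top picture.

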